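# Set up the freshener counter for opening

### The arm

A 6-joint arm with a two-finger parallel gripper is mounted at the origin on the work surface. World frame = base frame: x ahead of the robot, y to its left, z up, the work surface at z = 0. Lengths are in m, angles in degrees, forces in N, time in s.
With the tool pointing down it reaches from about 0.325 to 0.925 m from the base axis. Payload 3.1 kg.
Tool frame: the origin (TCP) lies between the finger pads; the fingertips stand 22 mm ahead of it and the grasp point (between the pads) lies 3 mm ahead of it; z points along the fingers, y is the direction in which the jaws open and shut (so a half turn about z gives the same grasp; the last joint's range is limited). The gripper opens to 85 mm and grips with 20 to 120 N. Pads are 22 mm wide; open, the fingers measure 114 mm over their backs; the gripper's body (76 mm by 85 mm) begins 54 mm behind the grasp point. The pads swing forward as they close: fully open they stand 13 mm farther back than shut.
Start: joints at [66.051, 12.427, 92.441, -0, 75.132, -6.429], TCP at [0.188, 0.596, 0.253] pointing down, gripper open.
Joint ranges: [-157.48, 157.48], [-44.54, 120.13], [17.64, 146.25], [-64.5, 244.5], [7.68, 150.69], [-147.95, 147.95]. Speed limits (degrees/s): [159.86, 159.86, 180, 180, 180, 180].

### API

Orientations are given as [roll, pitch, yaw] about the fixed x, y, z axes, in that order (R = Rz(yaw) Ry(pitch) Rx(roll)).
In Python, from plant import robot gives the robot as it stands. The module is installed in compiled form; this text tells all that it offers.
- The arm moves only by the tool step_arm, never from a script. Its argument "commands" is a list of rows, each an object with "twist": the turn, a rotation vector about the tool's x, y, z in degrees, a list of three; "offset": the shift along the tool's x, y, z in mm, a list of three; "claw": the finger opening in mm, from 0 to 85.4. In form: [{"twist": [rx, ry, rz], "offset": [x, y, z], "claw": claw}, ...]. A call has 1 to 12 rows; each row is the pose to reach, as a shift and turn from the pose commanded when the call began, along the tool's axes at that moment; what a row does not reach only later rows make up. A row lasts 1/10 s, in which the tool goes at most 50 mm and 8.59 degrees, less where a joint would pass 70% of its speed; a pose out of reach is approached as far as the arm can. A call with a gripper value outside its range is refused whole. The fingers move at their own pace and stop on an object; the grip force is fixed at half the most. Time passes only in rows, so rows that repeat a pose let the fingers close. It gives the time, the measured TCP pose, the force and the opening at its end, in the units of the state.
- robot.read_state(): the state, without advancing time (a new reading comes with each control period).
- robot.get_image(name): name is "side" or "top" or "wrist"; returns (picture, depth): 480x640x3 uint8, blue, green, red; 480x640 float32, m along the optical axis (not along the pixel's ray), 0 where there is no reading.
- robot.calibration(name): a dict with "intrinsics" (3x3 intrinsics, pixels), "R" (3x3) and "t" (3): a world point X has camera coordinates R X + t; the wrist camera has in their place "mount" (4x4, takes a point from camera to tool coordinates, whose origin is the TCP and whose axes are the flange's). Camera axes: x right, y down, z forward; pixel columns grow to the right and rows downward; lengths in m; the calibration is good to about 2 mm. A picture is of the moment at which its call begins: read the wrist's pose just before it. calibration takes no time and is no camera call.
- robot.finish_job(): hands the job in, once; it reports no verdict.
The state is a dict: "clock": time; "joint_positions": joint angles; "joint_vel": joint speeds; "joint_efforts": joint torques, N m; "tool_pos": TCP position; "ee_rot": TCP orientation; "contact_force": force on the tool from outside, world axes, zero at the start; "wrist_torque": the same for the moment, N m; "gripper_width": finger opening in m.
Only numpy, scipy, OpenCV 4.12 (cv2) and the standard library are available. Lean on these libraries where they do the work, as an engineer would, in place of code of your own. Each camera call takes 0.05 s, during which the arm holds its last target.

### The job

Get the freshener counter ready for customers, in this order: push the tilted-out clear bin fully shut, then turn the sample carousel by pushing the posts on its rim (never the samples) until the green pine clip with the yellow dot faces the white arrow. Next slide the white diffuser stone over the counter, without lifting it, until it sits wholly on the round blue pad in front of the lamp hood, and last switch the lamp on by pushing the blue bar under the hood's front lip fully up from below. Leave all the other things on the counter where they are.

Things in the scene. Friction and masses are not known exactly. Their poses are not given: they have to be found in the camera images.
- bin_stand: fixed stand of the tilting bin, on the right. Origin on the counter straight under the bin's pivot line; its -x axis is its front (the way the bin tilts out), x points to the back, z up. Base 150 mm wide (y) and 110 mm deep; back plate 100 mm high at x = 97 mm.
- bin (a joint): tilt of the clear acrylic bin (120 mm wide, 85 mm deep, 100 mm high, holding five green clips fixed in it): 0 = shut (front wall upright, a solid stop), positive = tilted out to the front, rad, to 1.0. It turns about the horizontal line along y, 30 mm above bin_stand's origin, at the foot of its front wall. It stays where it is left; about 5 N at the top edge moves it.
- bin_edge (a point): middle of the top front edge of the bin's front wall (orange strip), 100 mm from the pivot line; it moves with the bin (130 mm high when shut). Push the top edge with the fingertips and rise with it as it swings up, or the gripper behind the fingers comes down on it.
- carousel_stand: fixed foot of the carousel. Origin on the counter on the turning axis; its -x axis is the front, where a white arrow lies flat on the counter 105 to 149 mm from the axis, 6 mm high.
- carousel (a joint): turn of the carousel, rad, counter-clockwise from above positive, no stops in use: 0 or 2 pi = the green pine clip faces the arrow. Wooden disc of radius 105 mm, top 34 mm above the counter. Six upright steel posts, 12 mm thick, 30 mm high (tops 64 mm above the counter), stand 95 mm from the axis, every 60 degrees, the first ones 30 degrees either side of the yellow dot. It turns with about 1 N at a post and stays where it is left.
- mark (a point): middle of the yellow dot on the disc, 95 mm from the axis, straight outward of the green pine clip; turns with the disc.
- pointer (a point): fixed point where the yellow dot must come: 95 mm from the axis on the front side, at the disc's top, in line with the white arrow.
- samples: the five samples fixed on the disc, all within 70 mm of the axis and up to 84 mm above the counter: green pine clip, two amber jars, white stone, black clip. Origin on the axis at the disc's top. Not to be pushed.
- stone: the loose white diffuser stone; origin under its middle on the counter.
- stone_center (a point): centre of the stone, half-way up: round, 60 mm wide, 30 mm high with a bevelled top edge, about 160 g (may vary by 40 %).
- lamp: fixed lamp hood on two posts, on the left. Origin on the counter straight under the middle of the lip's front edge; its -x axis is its front, x points to the back, z up. The lip is a white slab 200 mm wide (y), 90 mm deep from x = 0 to 90 mm, from 200 to 214 mm above the counter; a blue stripe on its top stands over the switch. The posts (12 mm) stand at x = 80 mm, y = -85 and 85 mm. The pad's middle lies 130 mm in front of the lip.
- pad (a point): middle of the flat round blue pad (84 mm wide, black inner spot 60 mm wide) on the counter in front of the lamp hood; no raised edge.
- switch (a joint): how far the switch bar is pushed up, m: 0 = off, 0.008 = fully up (on). About 3.5 N pushes it; it stays where it is left.
- switch_face (a point): middle of the underside of the blue switch bar: 60 mm wide along the lip (y), 14 mm deep (6 to 20 mm behind the lip's front edge), hanging 22 mm below the lip's underside when off, so its underside is 178 mm above the counter, 14 mm below the lip when on. A finger tilted 45 degrees forward reaches it from the front.
- jar_a: loose amber glass jar with wooden cap, 54 mm wide, 68 mm high, near the robot on its right; origin under its base; bystander
- jar_b: the same kind of jar, behind the carousel; bystander
- bell: loose brass counter bell, 80 mm wide, 48 mm high, near the robot, right of the middle; bystander
Things that resemble listed ones, but are neither listed nor needed, are in the scene too. Of the things that look like the stone, the largest one is meant.

How it is judged (in metres and radians):
On the way, in this order (a step that is already met when the one before it is completed fails the run):
1. the bin is pushed shut (value of joint bin below 0.07 rad), for 0.2 s.
2. the green pine clip faces the arrow and the carousel stands still (horizontal distance between mark and pointer below 0.014 m and velocity of joint carousel between -0.05 and 0.05 rad/s), for 0.3 s.
3. the stone lies wholly on the pad (horizontal distance between stone_center and pad below 0.012 m and height (world z) of stone_center below 0.02 m and linear speed of stone below 0.02 m/s), for 0.2 s.
4. the switch bar is pushed up (value of joint switch above 0.0055 m), for 0.2 s.
At the end, for the whole second after the job is handed in: Bin shut (within 0.07 rad), yellow dot within 14 mm of its place at the arrow and the carousel still, stone flat on the counter with its centre within 12 mm of the pad's middle and still, switch bar up by more than 5.5 of its 8 mm (all of step 2 and all of step 3 and value of joint bin below 0.07 rad and value of joint switch above 0.0055 m); the robot touches nothing.
It fails at once if the stone is lifted or tipped (height (world z) of stone_center above 0.03 m or angle between stone's own z axis and vertical above 0.4 rad).
It fails at once if the samples on the carousel are pushed (contact force between the arm and samples above 2 N).
It fails at once if the samples on the carousel are pushed by the fingers (contact force between the fingers and samples above 2 N).
It fails at once if a bystander is moved by more than 20 mm (distance of any of jar_a, jar_b, bell from where it was at the start of the episode above 0.02 m).
It also fails if it takes over 70 s, if anything falls off the work surface, if the arm or the gripper's body presses on something with over 40 N, if the wrist force passes 120 N, or if a joint passes its speed limit or range.

## Working session

There is one attempt and no reset: what is moved stays moved. The work goes in short steps, Python scripts to look and compute and a tool call to move; the robot and the scene stay as the last step left them, time stands still between calls to the robot, and variables do not carry over. Pictures are saved under pics/ and viewed, and the job is handed in when it is done.

Besides the shell and the picture viewer there is one more tool, called after ">>>" as name(argument=value, ...) on one line, values as JSON. step_arm: Moves the arm, as the interface text tells. Its arguments: {"type":"object","properties":{"commands":{"type":"array","items":{"type":"object","properties":{"twist":{"type":"array","items":{"type":"number"}},"offset":{"type":"array","items":{"type":"number"}},"claw":{"type":"number"}}}}},"required":["commands"]}

```bash
mkdir -p pics && cat > h.py <<'E'
import numpy as np, cv2
from plant import robot
from scipy.spatial.transform import Rotation as Ro
def grab(n,f):
    im,d=robot.get_image(n); cv2.imwrite('pics/'+f+'.png',im); np.save('pics/'+f+'.npy',d); return im,d
def p3(n,u,v,d):
    c=robot.calibration(n);K=c['intrinsics'];p=np.linalg.inv(K)@[u,v,1]*d
    return c['R'].T@(p-c['t'])
def ray(n,u,v,z):
    c=robot.calibration(n);K=c['intrinsics'];r=c['R'].T@(np.linalg.inv(K)@[u,v,1]);o=-c['R'].T@c['t']
    return o+r*(z-o[2])/r[2]
def proj(n,X):
    c=robot.calibration(n);p=c['K'] if 'K' in c else c['intrinsics'];q=p@(c['R']@np.array(X)+c['t']);return q[:2]/q[2]
E
python3 - <<'E'
from h import *
np.set_printoptions(precision=4,suppress=True)
print(robot.read_state())
for n in ('top','side'):
    grab(n,n+'0'); c=robot.calibration(n); print(n,c['intrinsics'].tolist(),-c['R'].T@c['t'],c['R'])
print(robot.calibration('wrist'))
E
```

```text
{'clock': 0.0, 'joint_positions': array([66.0487, 12.4769, 92.5292,  0.0006, 75.1333, -6.4288]), 'joint_vel': array([ 0.0311,  0.0023, -0.0458, -0.0058,  0.002 ,  0.0722]), 'joint_efforts': array([  0.001 , -39.6847, -30.3858,  -0.0001,   0.0095,  -0.    ]), 'tool_pos': array([0.1878, 0.5953, 0.252 ]), 'ee_rot': array([-179.8616,   -0.0162,  162.4773]), 'contact_force': array([-0.4607, -0.671 , -0.0844]), 'wrist_torque': array([-0.0334,  0.018 ,  0.005 ]), 'gripper_width': 0.0852033738621525}
top [[525.2879828932863, 0.0, 317.1643257214259], [0.0, 525.2879828932863, 233.12547380254048], [0.0, 0.0, 1.0]] [ 0.3005 -0.0151  1.3201] [[-0.0079 -1.     -0.0021]
 [-0.9864  0.0081 -0.164 ]
 [ 0.164   0.0008 -0.9865]]
side [[473.87610551486375, 0.0, 327.6207396245293], [0.0, 473.87610551486375, 242.13281392186443], [0.0, 0.0, 1.0]] [0.269  0.4783 0.7789] [[-0.9026 -0.4302 -0.0139]
 [-0.3243  0.7008 -0.6353]
 [ 0.2831 -0.5689 -0.7721]]
{'intrinsics': array([[373.8087,   0.    , 317.9554],
       [  0.    , 373.8087, 235.4494],
       [  0.    ,   0.    ,   1.    ]]), 'mount': array([[-0.0001, -0.9456, -0.3254,  0.0824],
       [ 1.    ,  0.0003, -0.0011, -0.0003],
       [ 0.0011, -0.3254,  0.9456, -0.1212],
       [ 0.    ,  0.    ,  0.    ,  1.    ]])}
```

View pics/top0.png

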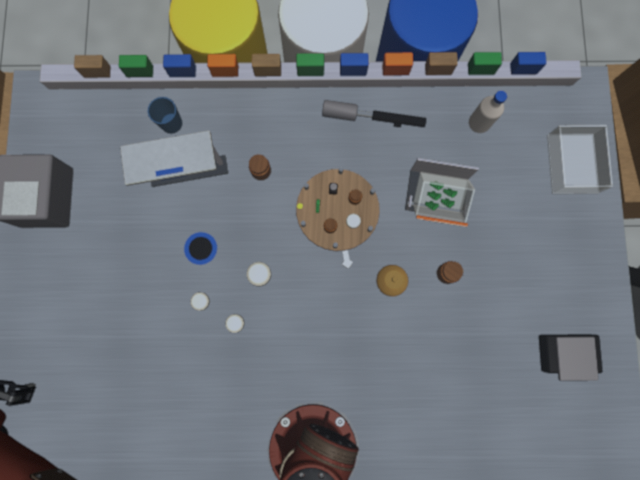

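View pics/side0.png

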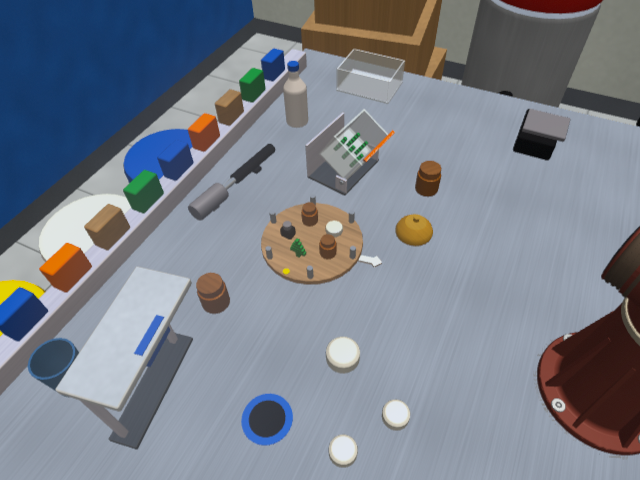

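```bash
cat > m.py <<'E'
from h import *
np.set_printoptions(precision=4,suppress=True)
def blobs(f,lo,hi,amin=15,roi=None):
    im=cv2.imread('pics/'+f+'.png');h=cv2.cvtColor(im,cv2.COLOR_BGR2HSV);m=cv2.inRange(h,np.array(lo),np.array(hi))
    if roi: 
        z=np.zeros_like(m);z[roi[1]:roi[3],roi[0]:roi[2]]=1;m*=z
    n,l,s,c=cv2.connectedComponentsWithStats(m)
    return [(c[i],s[i],l==i) for i in range(1,n) if s[i][4]>=amin]
if __name__=='__main__':
    for n in('top','side'):
        print(n)
        for nm,lo,hi,z in (('yellow',(22,150,150),(35,255,255),.034),('white',(0,0,215),(179,45,255),.03),('blue',(108,150,60),(125,255,255),0),('orange',(5,180,180),(15,255,255),.1)):
            d=np.load('pics/'+n+'0.npy')
            for c,s,m in blobs(n+'0',lo,hi):
                if c[1]<90 and n=='top': continue
                dm=np.median(d[m]); print(nm,c,s.tolist(),'plane',ray(n,*c,z),'depth',p3(n,*c,dm))
    im=cv2.imread('pics/top0.png');cv2.imwrite('pics/crop0.png',cv2.resize(im[140:360,110:500],None,fx=2,fy=2,interpolation=cv2.INTER_CUBIC))
E
python3 m.py
```

```text
top
blue [500.163   96.2065] [495, 91, 11, 11, 92] plane [ 0.8853 -0.5039  0.    ] depth [ 0.8106 -0.4415  0.1686]
blue [168.8902 170.878 ] [157, 168, 25, 7, 82] plane [0.6872 0.3702 0.    ] depth [0.6241 0.3074 0.2153]
blue [200.0362 248.1142] [185, 233, 31, 31, 359] plane [0.4839 0.2834 0.    ] depth [0.4837 0.2831 0.0011]
side
yellow [285.8378 270.8378] [283, 268, 7, 7, 37] plane [0.5847 0.0287 0.034 ] depth [0.5848 0.0286 0.0338]
yellow [ 17.402  288.4303] [0, 280, 44, 24, 495] plane [1.0294 0.2808 0.034 ] depth [ 1.3235  0.2044 -0.2541]
white [286.1     63.6571] [266, 50, 38, 40, 210] plane [ 0.9512 -0.6419  0.03  ] depth [ 0.944 -0.63   0.038]
white [371.1983  75.3448] [352, 70, 40, 12, 116] plane [ 0.697  -0.6866  0.03  ] depth [ 0.7107 -0.7238  0.0061]
white [248.5417 106.5417] [245, 103, 9, 9, 24] plane [ 0.9395 -0.4102  0.03  ] depth [ 0.9237 -0.3892  0.0477]
white [208.5977 146.2644] [186, 117, 55, 56, 174] plane [ 0.9422 -0.2268  0.03  ] depth [ 0.9187 -0.2021  0.0562]
white [221.1739 126.2609] [219, 124, 6, 6, 23] plane [ 0.9587 -0.3072  0.03  ] depth [ 0.9417 -0.2879  0
[... 3659 characters left out ...]
 0.    ] depth [ 2.047  -0.3936 -0.6382]
blue [ 19.8014 313.3096] [0, 288, 47, 52, 1586] plane [1.0136 0.3112 0.    ] depth [0.9264 0.3308 0.0912]
blue [148.6304 335.0497] [135, 316, 29, 39, 322] plane [0.7587 0.2433 0.    ] depth [0.6247 0.3076 0.213 ]
blue [266.7951 419.5686] [242, 394, 51, 51, 976] plane [0.4834 0.2842 0.    ] depth [ 0.4834  0.2842 -0.0001]
orange [201.4016 122.6434] [189, 114, 26, 19, 244] plane [ 0.9446 -0.2261  0.1   ] depth [ 0.9363 -0.2174  0.1083]
orange [378.8261 145.3587] [364, 131, 30, 31, 92] plane [ 0.5345 -0.3215  0.1   ] depth [ 0.5288 -0.3043  0.1145]
orange [ 58.9025 258.4894] [40, 243, 40, 32, 472] plane [0.9458 0.2186 0.1   ] depth [0.9381 0.2216 0.1077]
```

```bash
python3 - <<'E'
import cv2
im=cv2.imread('pics/side0.png');cv2.imwrite('pics/crop1.png',cv2.resize(im[100:300,230:430],None,fx=3,fy=3,interpolation=cv2.INTER_CUBIC))
E
```

```text
(no output)
```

View pics/crop0.png

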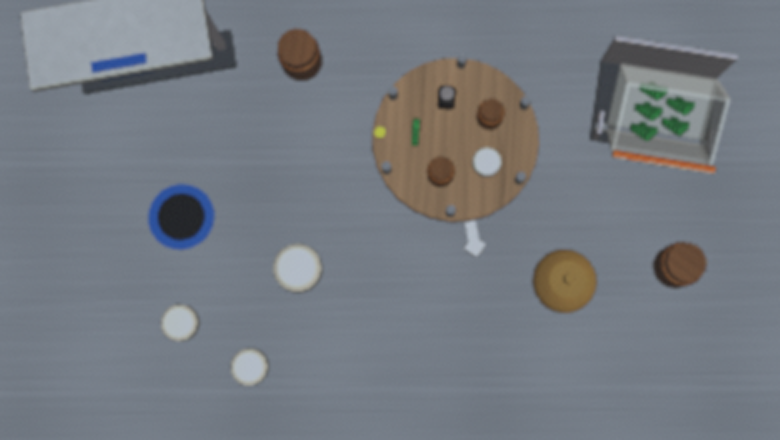

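View pics/crop1.png

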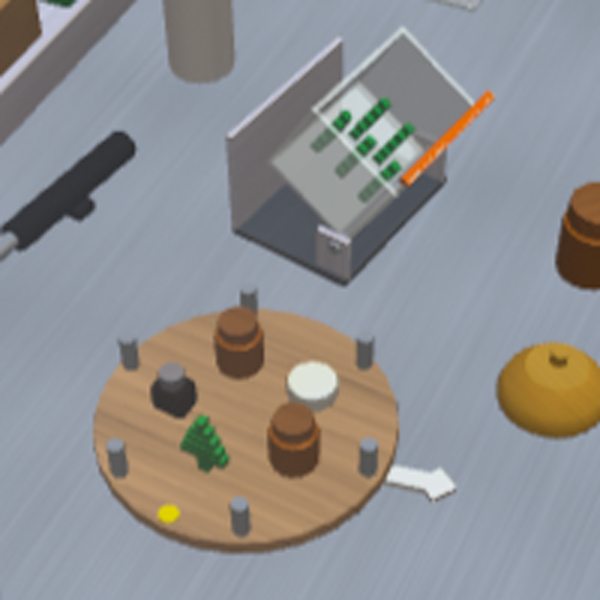

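```bash
cat > m2.py <<'E'
from m import *
# disc
for n,roi,lo,hi in (('top',(280,150,400,265),(5,60,70),(20,170,220)),('side',(250,190,375,290),(5,60,70),(20,200,240))):
    im=cv2.imread(f'pics/{n}0.png');h=cv2.cvtColor(im,cv2.COLOR_BGR2HSV);m=cv2.inRange(h,lo,hi)
    d=np.load(f'pics/{n}0.npy');
    P=[]
    for v in range(roi[1],roi[3]):
        for u in range(roi[0],roi[2]):
            if m[v,u]:
                q=p3(n,u,v,d[v,u])
                if abs(q[2]-.034)<.006: P.append(ray(n,u,v,.034)[:2])
    P=np.array(P,np.float32);print(n,'disc',len(P),cv2.minEnclosingCircle(P),P.mean(0))
# yellow top
for c,s,m in blobs('top0',(20,100,100),(35,255,255),5,(285,190,315,225)): print('dot',c,s,ray('top',*c,.034))
# arrow
for c,s,m in blobs('top0',(0,0,195),(179,45,255),5,(335,248,360,275)): 
    ys,xs=np.nonzero(m);P=np.array([ray('top',x,y,.006)[:2] for x,y in zip(xs,ys)]);cc=P.mean(0);w,V=np.linalg.eigh(np.cov(P.T));print('arrow',c,s,cc,V[:,1],np.sqrt(w))
# orange
for n,roi in(('top',(405,205,480,235)),('side',(355,125,405,170))):
    d=np.load(f'pics/{n}0.npy')
    for c,s,m in blobs(n+'0',(3,120,120),(18,255,255),10,roi):
        ys,xs=np.nonzero(m);P=np.array([p3(n,x,y,d[y,x]) for x,y in zip(xs,ys)])
        print('orange',n,c,s);o=np.argsort(P[:,1]);print(P[o[:3]],P[o[-3:]],np.median(P,0))
# stone
for n,roi in(('top',(240,255,280,292)),('side',(320,330,365,375))):
    for c,s,m in blobs(n+'0',(0,0,180),(179,70,255),50,roi): 
        ys,xs=np.nonzero(m);print('stone',n,c,s,ray(n,*c,.03),ray(n,*c,.022), cv2.minEnclosingCircle(np.array([ray(n,x,y,.025)[:2] for x,y in zip(xs,ys)],np.float32)))
# lip: points at z ~.214
for n in('top','side'):
    d=np.load(f'pics/{n}0.npy');P=[]
    for v in range(0,480):
        for u in range(0,260):
            if d[v,u]>0:
                q=p3(n,u,v,d[v,u])
                if abs(q[2]-.214)<.005 and .5<q[0]<.8 and .15<q[1]<.5:P.append(ray(n,u,v,.214)[:2])
    P=np.array(P,np.float32);r=cv2.minAreaRect(P);print('lip',n,r,cv2.boxPoints(r))
# bin stand backplate: points z~.1
d=np.load('pics/side0.npy');P=[]
E
python3 m2.py
```

```text
Traceback (most recent call last):
  File "m2.py", line 10, in <module>
    q=p3(n,u,v,d[v,u])
  File "h.py", line 7, in p3
    c=robot.calibration(n);K=c['intrinsics'];p=np.linalg.inv(K)@[u,v,1]*d
ValueError: time passes only in moves, steps and waits
```

```bash
sed -i 's/robot.calibration(n)/cal(n)/; ' h.py && cat >> h.py <<'E'
import functools
@functools.lru_cache(None)
def cal(n): return robot.calibration(n)
E
python3 m2.py
```

```text
top disc 4149 ((0.5749343633651733, -0.06496153771877289), 0.10316383093595505) [ 0.5746 -0.0639]
side disc 4704 ((0.5744363069534302, -0.06195812672376633), 0.10537239909172058) [ 0.5702 -0.053 ]
dot [299.5758 205.4242] [297 203   6   6  33] [0.585  0.0294 0.034 ]
arrow [346.3125 259.125 ] [344 252   7  14  48] [ 0.4521 -0.0869] [-0.9882 -0.1531] [0.003  0.0101]
orange top [441.2586 220.1121] [417 216  50  10 116]
[[ 0.5172 -0.3611  0.115 ]
 [ 0.5193 -0.3608  0.1164]
 [ 0.5172 -0.3589  0.1148]] [[ 0.5381 -0.2488  0.122 ]
 [ 0.5402 -0.2485  0.1112]
 [ 0.5368 -0.2474  0.1168]] [ 0.529  -0.303   0.1176]
orange side [378.4967 145.6358] [364 130  31  32 151]
[[ 0.5656 -0.5136 -0.001 ]
 [ 0.5683 -0.4985 -0.001 ]
 [ 0.5701 -0.4964 -0.0034]] [[ 0.5354 -0.2474  0.1153]
 [ 0.54   -0.2474  0.1164]
 [ 0.5347 -0.246   0.1139]] [ 0.5302 -0.3142  0.1146]
stone top [258.1368 273.2491] [249 264  19  19 285] [0.4161 0.1318 0.03  ] [0.4169 0.1328 0.022 ] ((0.41626402735710144, 0.13224825263023376), 0.023697875440120697)
stone side [342.7391 351.5639] [327 337  33  30 782] [0.4151 0.1355 0.03  ] [0.4167 0.1319 0.022 ] ((0.41644737124443054, 0.13281716406345367), 0.028552677482366562)
lip top ((0.6541031002998352, 0.31110280752182007), (0.09162923693656921, 0.20001713931560516), 9.955320358276367) [[0.5917 0.4017]
 [0.6263 0.2047]
 [0.7165 0.2205]
 [0.6819 0.4175]]
lip side ((0.6540700197219849, 0.3140852749347687), (0.09065088629722595, 0.1990458220243454), 9.972326278686523) [[0.5922 0.4043]
 [0.6267 0.2082]
 [0.7159 0.2239]
 [0.6815 0.42  ]]
```

```bash
cat > rel.py <<'E'
from h import *
import sys
np.set_printoptions(precision=2,suppress=True)
# usage: rel.py  "x y z roll pitch yaw" ...
s=robot.read_state();R0=Ro.from_euler('xyz',s['ee_rot'],degrees=True)
print('clk',s['clock'],'pos',s['tool_pos']*1000,'rot',s['ee_rot'],'F',s['contact_force'],'w',s['gripper_width']*1000,'j',s['joint_positions'])
for a in sys.argv[1:]:
    v=list(map(float,a.split()))
    off=R0.inv().apply(np.array(v[:3])-s['tool_pos'])*1000
    tw=np.degrees((R0.inv()*Ro.from_euler('xyz',v[3:],degrees=True)).as_rotvec())
    print(a,'-> off',off,'tw',tw)
E
python3 rel.py "0.42 0.12 0.253 180 0 110"; python3 - <<'E'
from m import *
d=np.load('pics/top0.npy')
for nm,u,v in(('bell',392,280),('jarA',451,271),('jarB',259,167)): print(nm,p3('top',u,v,d[v,u]))
E
```

```text
clk 0.1 pos [187.86 595.37 252.07] rot [-179.87   -0.01  162.48] F [ 0.91 -0.45  0.14] w 85.31960230053974 j [66.05 12.47 92.52 -0.   75.13 -6.43]
0.42 0.12 0.253 180 0 110 -> off [-364.48 -383.45   -0.17] tw [-0.12  0.05 52.48]
bell [ 0.3961 -0.1952  0.0406]
jarA [ 0.4146 -0.3332  0.0664]
jarB [0.6761 0.1285 0.0653]
```

Stone candidates in the top view are (259,273), the largest, (200,301) and (235,323). The one at (353,221) is fixed on the disc. I choose (259,273), and the close crop confirms it is the biggest. For the bin there is the tilted clear one with the orange strip at (442,220). The other clear tray at (580,160) has no strip, so it is a decoy. The other green and blue things at the back wall are decoys too.

>>> step_arm(commands=[{"twist":[0,0,52.5],"offset":[-364,-383,0],"claw":0},{"twist":[0,0,52.5],"offset":[-364,-383,0],"claw":0},{"twist":[0,0,52.5],"offset":[-364,-383,0],"claw":0},{"twist":[0,0,52.5],"offset":[-364,-383,0],"claw":0},{"twist":[0,0,52.5],"offset":[-364,-383,0],"claw":0},{"twist":[0,0,52.5],"offset":[-364,-383,0],"claw":0},{"twist":[0,0,52.5],"offset":[-364,-383,0],"claw":0},{"twist":[0,0,52.5],"offset":[-364,-383,0],"claw":0},{"twist":[0,0,52.5],"offset":[-364,-383,0],"claw":0},{"twist":[0,0,52.5],"offset":[-364,-383,0],"claw":0},{"twist":[0,0,52.5],"offset":[-364,-383,0],"claw":0},{"twist":[0,0,52.5],"offset":[-364,-383,0],"claw":0}])

```text
clock: 1.3
tool_pos: [0.421, 0.1182, 0.2531]
ee_rot: [-180.0, 0.1, 109.7]
contact_force: [-0.5, -0.1, -0.2]
gripper_width: -0.0001
```

```bash
python3 rel.py "0.487 -0.296 0.253 180 0 80"
```

```text
clk 1.3 pos [421.   118.25 253.1 ] rot [-179.98    0.07  109.66] F [-0.45 -0.12 -0.2 ] w -0.13145271599232475 j [  6.52 -11.54 116.59  -0.07  74.95 -13.13]
0.487 -0.296 0.253 180 0 80 -> off [-412.3   -77.25    0.6 ] tw [ 0.    0.07 29.66]
```

>>> step_arm(commands=[{"twist":[0,0,29.7],"offset":[-412,-77,0],"claw":0},{"twist":[0,0,29.7],"offset":[-412,-77,0],"claw":0},{"twist":[0,0,29.7],"offset":[-412,-77,0],"claw":0},{"twist":[0,0,29.7],"offset":[-412,-77,0],"claw":0},{"twist":[0,0,29.7],"offset":[-412,-77,0],"claw":0},{"twist":[0,0,29.7],"offset":[-412,-77,0],"claw":0},{"twist":[0,0,29.7],"offset":[-412,-77,0],"claw":0},{"twist":[0,0,29.7],"offset":[-412,-77,0],"claw":0},{"twist":[0,0,29.7],"offset":[-412,-77,0],"claw":0},{"twist":[0,0,29.7],"offset":[-412,-77,0],"claw":0},{"twist":[0,0,29.7],"offset":[-412,-77,0],"claw":0}])

```text
clock: 2.4
tool_pos: [0.4882, -0.2907, 0.2525]
ee_rot: [-179.9, -0.1, 80.3]
contact_force: [1.4, -0.2, -1.0]
gripper_width: 0.0
```

```bash
python3 rel.py "0.485 -0.296 0.125 180 0 80" && python3 - <<'E'
from h import *
grab('wrist','w1');grab('side','s1')
E
```

```text
clk 2.4 pos [ 488.23 -290.66  252.54] rot [-179.9    -0.12   80.3 ] F [ 1.36 -0.18 -0.96] w 0.029435421687018584 j [-37.88   5.67 100.21   0.07  74.27 -28.2 ]
0.485 -0.296 0.125 180 0 80 -> off [ -6.08  -2.07 127.53] tw [-0.1  -0.12  0.3 ]
```

View pics/s1.png

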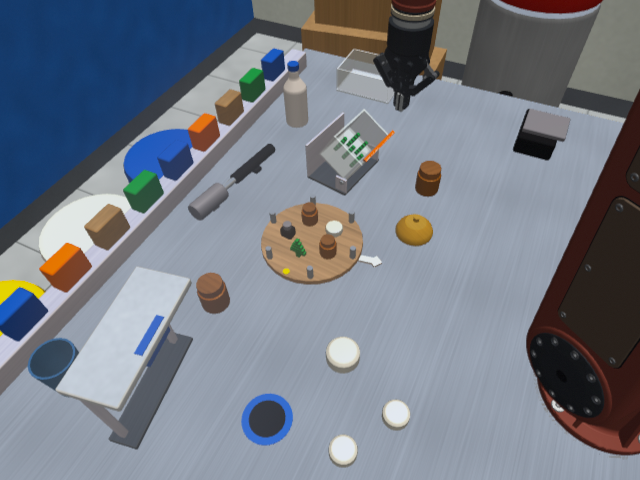

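The closed fingers stand in front of the bin's orange strip (side view about (400,105) over (380,145)). Next I lower them.

>>> step_arm(commands=[{"twist":[0,0,0],"offset":[-6,-5,50],"claw":0},{"twist":[0,0,0],"offset":[-6,-5,100],"claw":0},{"twist":[0,0,0],"offset":[-6,-5,126],"claw":0},{"twist":[0,0,0],"offset":[-6,-5,126],"claw":0}])

```text
clock: 2.9
tool_pos: [0.4789, -0.2927, 0.1221]
ee_rot: [-179.4, -0.3, 80.4]
contact_force: [-0.4, -0.6, 0.2]
gripper_width: 0.0003
```

```bash
python3 rel.py && python3 - <<'E'
from h import *
im,_=grab('side','s2');cv2.imwrite('pics/s2c.png',cv2.resize(im[50:220,280:480],None,fx=4,fy=3.5))
E
```

```text
clk 2.9 pos [ 478.94 -292.68  122.13] rot [-179.43   -0.34   80.39] F [-0.43 -0.65  0.17] w 0.3313696884508595 j [-38.6   13.67 106.25   0.02  60.74 -29.01]
```

View pics/s2c.png

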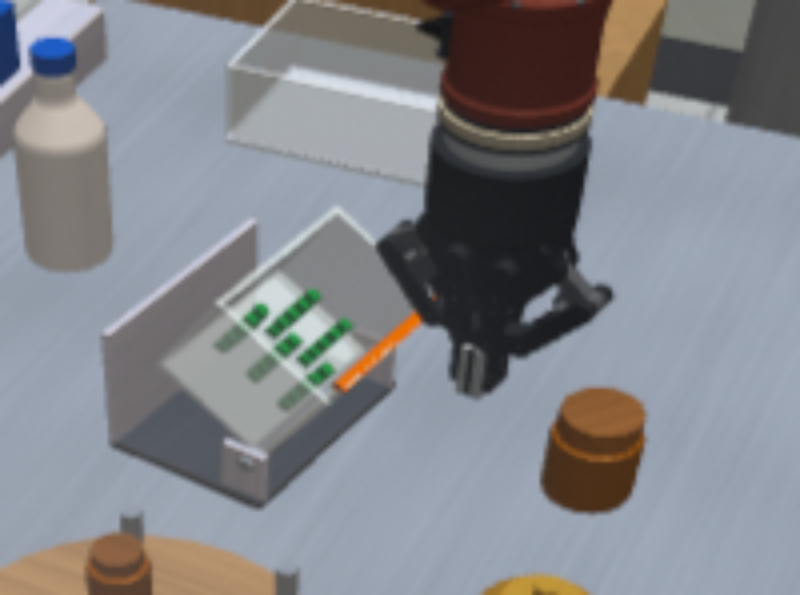

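>>> step_arm(commands=[{"twist":[0,0,0],"offset":[0,15,-8],"claw":0},{"twist":[0,0,0],"offset":[0,30,-9],"claw":0},{"twist":[0,0,0],"offset":[0,38,-10],"claw":0},{"twist":[0,0,0],"offset":[0,46,-12],"claw":0},{"twist":[0,0,0],"offset":[0,53,-15],"claw":0},{"twist":[0,0,0],"offset":[0,60,-17],"claw":0},{"twist":[0,0,0],"offset":[0,66,-19],"claw":0},{"twist":[0,0,0],"offset":[0,72,-20],"claw":0}])

```text
clock: 3.75
tool_pos: [0.5538, -0.3096, 0.1475]
ee_rot: [-180.0, 0.0, 80.3]
contact_force: [-1.1, -0.1, -0.6]
gripper_width: 0.0001
```

```bash
python3 rel.py && python3 - <<'E'
from h import *
im,_=grab('side','s3');cv2.imwrite('pics/s3c.png',cv2.resize(im[50:220,280:480],None,fx=4,fy=3.5))
E
```

```text
clk 3.75 pos [ 553.77 -309.63  147.49] rot [-180.      0.     80.28] F [-1.12 -0.14 -0.64] w 0.10949194474216233 j [-35.54  19.53  95.64  -0.    64.83 -25.82]
```

View pics/s3c.png

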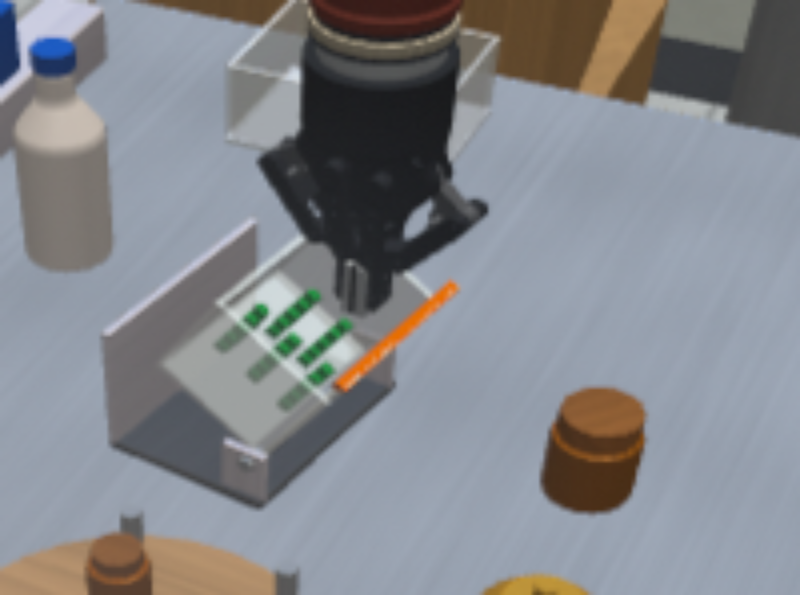

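The fingers passed just over the strip because they were too high, and the bin has not moved. I lift, go back and engage lower.

>>> step_arm(commands=[{"twist":[0,0,0],"offset":[0,0,-25],"claw":0},{"twist":[0,0,0],"offset":[0,-45,-25],"claw":0},{"twist":[0,0,0],"offset":[0,-78,-20],"claw":0},{"twist":[0,0,0],"offset":[0,-78,10],"claw":0},{"twist":[0,0,0],"offset":[0,-78,30],"claw":0},{"twist":[0,0,0],"offset":[0,-78,30],"claw":0},{"twist":[0,0,0],"offset":[0,-78,30],"claw":0}])

```text
clock: 4.5
tool_pos: [0.4763, -0.2963, 0.1172]
ee_rot: [-179.9, -0.0, 80.3]
contact_force: [-0.3, 0.4, 0.1]
gripper_width: -0.0003
```

```bash
python3 rel.py
```

```text
clk 4.5 pos [ 476.35 -296.3   117.17] rot [-179.95   -0.03   80.27] F [-0.27  0.44  0.05] w -0.323067113646878 j [-39.05  13.71 106.83  -0.    59.52 -29.32]
```

>>> step_arm(commands=[{"twist":[0,0,0],"offset":[0,15,0],"claw":0},{"twist":[0,0,0],"offset":[0,30,0],"claw":0},{"twist":[0,0,0],"offset":[0,38,-1],"claw":0},{"twist":[0,0,0],"offset":[0,46,-3],"claw":0},{"twist":[0,0,0],"offset":[0,53,-5],"claw":0},{"twist":[0,0,0],"offset":[0,60,-8],"claw":0}])

```text
clock: 5.1
tool_pos: [0.5358, -0.3069, 0.1263]
ee_rot: [-180.0, 0.0, 80.3]
contact_force: [-2.9, -0.7, 0.3]
gripper_width: 0.0002
```

```bash
python3 rel.py && python3 - <<'E'
from h import *
im,_=grab('side','s4');cv2.imwrite('pics/s4c.png',cv2.resize(im[50:220,280:480],None,fx=4,fy=3.5))
E
```

```text
clk 5.1 pos [ 535.81 -306.9   126.34] rot [-179.97    0.04   80.29] F [-2.87 -0.66  0.26] w 0.19286191829518687 j [-36.29  19.16  98.7   -0.06  62.15 -26.55]
```

View pics/s4c.png

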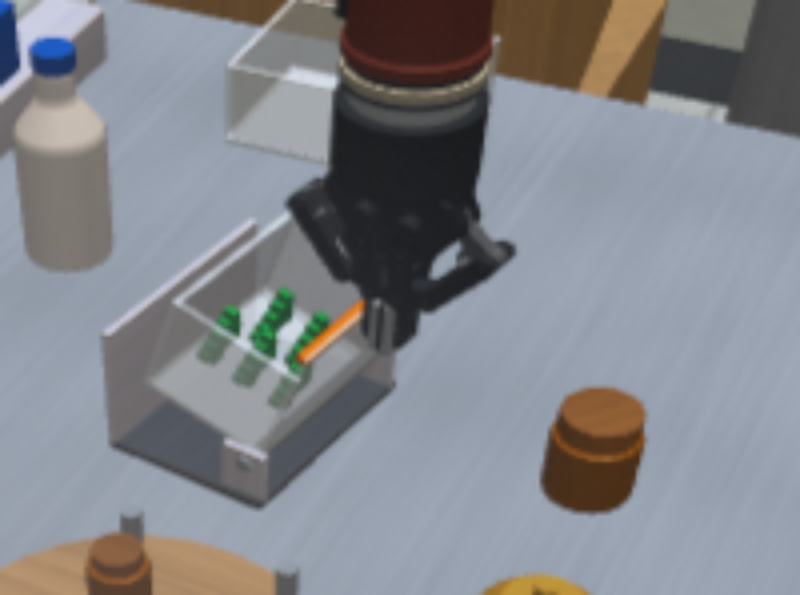

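The bin is following, with the strip at about crop (330,330) and ahead of the fingers. I keep pushing.

>>> step_arm(commands=[{"twist":[0,0,0],"offset":[0,7,-2],"claw":0},{"twist":[0,0,0],"offset":[0,14,-4],"claw":0},{"twist":[0,0,0],"offset":[0,20,-5],"claw":0},{"twist":[0,0,0],"offset":[0,25,-6],"claw":0}])

```text
clock: 5.55
tool_pos: [0.5605, -0.3106, 0.1307]
ee_rot: [-180.0, -0.0, 80.3]
contact_force: [-1.7, -0.6, -1.1]
gripper_width: 0.0
```

```bash
python3 rel.py && python3 - <<'E'
from h import *
im,_=grab('side','s5');cv2.imwrite('pics/s5c.png',cv2.resize(im[50:220,280:480],None,fx=4,fy=3.5))
E
```

```text
clk 5.55 pos [ 560.51 -310.57  130.67] rot [-179.95   -0.03   80.28] F [-1.71 -0.58 -1.08] w 0.01611336192170821 j [-35.26  21.41  95.16   0.01  63.48 -25.55]
```

View pics/s5c.png

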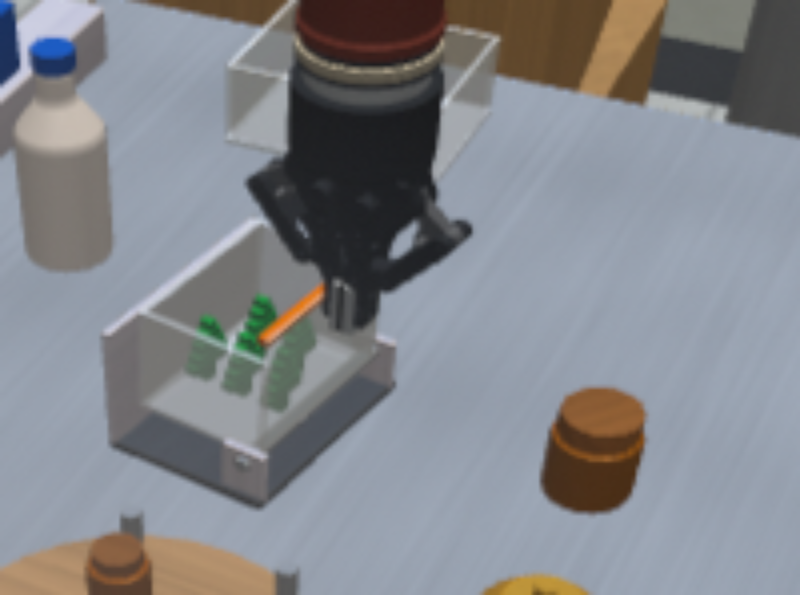

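Nearly shut. I keep pushing until the force rises at the stop.

>>> step_arm(commands=[{"twist":[0,0,0],"offset":[0,3,0],"claw":0},{"twist":[0,0,0],"offset":[0,5,0],"claw":0},{"twist":[0,0,0],"offset":[0,5,0],"claw":0}])

```text
clock: 5.9
tool_pos: [0.5642, -0.3111, 0.1311]
ee_rot: [-179.8, -0.0, 80.3]
contact_force: [-5.7, 0.2, 1.7]
gripper_width: -0.0001
```

>>> step_arm(commands=[{"twist":[0,0,0],"offset":[0,3,0],"claw":0},{"twist":[0,0,0],"offset":[0,5,0],"claw":0},{"twist":[0,0,0],"offset":[0,5,0],"claw":0}])

```text
clock: 6.2
tool_pos: [0.5646, -0.3112, 0.1311]
ee_rot: [-179.1, -0.1, 80.3]
contact_force: [-18.3, 2.6, 10.1]
gripper_width: -0.0004
```

>>> step_arm(commands=[{"twist":[0,0,0],"offset":[0,-10,0],"claw":0},{"twist":[0,0,0],"offset":[0,-40,0],"claw":0},{"twist":[0,0,0],"offset":[0,-60,-40],"claw":0},{"twist":[0,0,0],"offset":[0,-60,-80],"claw":0},{"twist":[0,0,0],"offset":[0,-60,-80],"claw":0}])

```text
clock: 6.7
tool_pos: [0.5151, -0.3051, 0.2194]
ee_rot: [179.1, 0.4, 80.2]
contact_force: [1.2, -1.5, 0.7]
gripper_width: -0.0
```

```bash
python3 rel.py && python3 - <<'E'
from m import *
im,_=grab('side','s6');cv2.imwrite('pics/s6c.png',cv2.resize(im[90:290,230:480],None,fx=3,fy=3))
im,d=grab('top','t6')
for n,f,roi in(('top','t6',(405,195,480,235)),('side','s6',(325,105,405,170))):
    d=np.load(f'pics/{f}.npy')
    for c,s,m in blobs(f,(3,120,120),(18,255,255),10,roi):
        ys,xs=np.nonzero(m);P=np.array([p3(n,x,y,d[y,x]) for x,y in zip(xs,ys)]);print(n,c,s,np.median(P,0))
E
```

```text
clk 6.7 pos [ 515.08 -305.05  219.41] rot [179.13   0.38  80.25] F [ 1.16 -1.51  0.72] w -0.019001045205525677 j [-37.38  10.45  98.53   0.07  70.07 -27.66]
top [435.0192 196.1731] [422 195  23   4  52] [ 0.5835 -0.2887  0.1295]
side [357.8889 132.0222] [343 118  31  29  90] [ 0.5832 -0.3245  0.1277]
```

View pics/s6c.png

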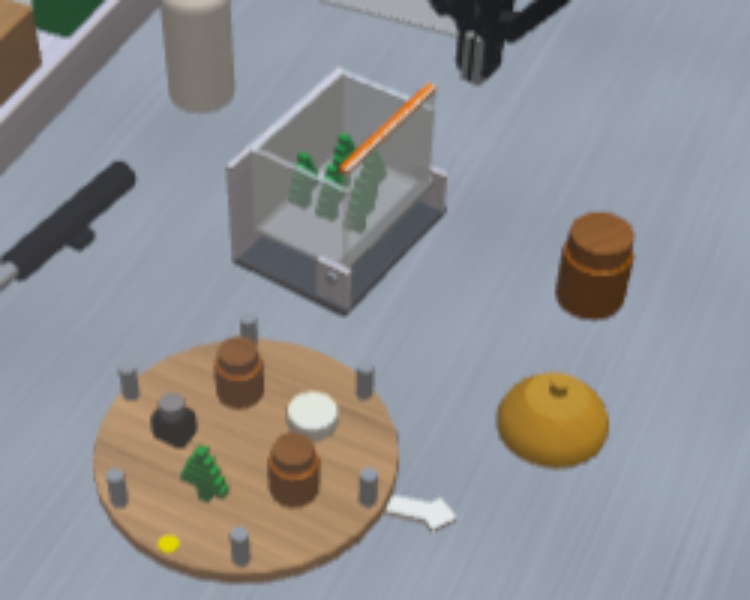

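The bin is shut: its strip is at z 0.129 with the front wall upright, within its 130 mm spec. Carousel next. I'll push the post at about 54°, with the finger starting at about 30° and running CCW.

```bash
python3 rel.py "0.6587 -0.015 0.20 180 0 30"
```

```text
clk 6.8 pos [ 512.7  -303.15  213.89] rot [179.65   0.13  80.27] F [ 0.05  0.26 -0.73] w -0.2773262973532334 j [-37.37  10.73  98.83   0.05  70.07 -27.66]
0.6587 -0.015 0.20 180 0 30 -> off [308.7   95.14  13.77] tw [ 0.39 -0.03 50.27]
```

>>> step_arm(commands=[{"twist":[0,0,50],"offset":[309,95,13],"claw":0},{"twist":[0,0,50],"offset":[309,95,13],"claw":0},{"twist":[0,0,50],"offset":[309,95,13],"claw":0},{"twist":[0,0,50],"offset":[309,95,13],"claw":0},{"twist":[0,0,50],"offset":[309,95,13],"claw":0},{"twist":[0,0,50],"offset":[309,95,13],"claw":0},{"twist":[0,0,50],"offset":[309,95,13],"claw":0},{"twist":[0,0,50],"offset":[309,95,13],"claw":0},{"twist":[0,0,50],"offset":[309,95,13],"claw":0}])

```text
clock: 7.7
tool_pos: [0.6562, -0.0125, 0.1962]
ee_rot: [-179.9, 0.1, 30.4]
contact_force: [-0.0, -0.2, -0.1]
gripper_width: 0.0004
```

```bash
python3 rel.py "0.6587 -0.015 0.066 180 0 30"
```

```text
clk 7.7 pos [656.21 -12.55 196.15] rot [-179.91    0.14   30.43] F [-0.04 -0.21 -0.08] w 0.42575715111321916 j [-7.21 19.1  90.53 -0.02 70.53 52.36]
0.6587 -0.015 0.066 180 0 30 -> off [  1.23   3.58 130.15] tw [-0.09  0.14  0.43]
```

>>> step_arm(commands=[{"twist":[0,0,0],"offset":[1,4,50],"claw":0},{"twist":[0,0,0],"offset":[1,4,95],"claw":0},{"twist":[0,0,0],"offset":[1,4,125],"claw":0},{"twist":[0,0,0],"offset":[1,4,130],"claw":0},{"twist":[0,0,0],"offset":[1,4,130],"claw":0}])

```text
clock: 8.2
tool_pos: [0.6582, -0.0179, 0.0667]
ee_rot: [-179.9, 0.2, 30.2]
contact_force: [0.1, -0.1, 0.7]
gripper_width: -0.0001
```

```bash
cat > arc.py <<'E'
from h import *
import sys
np.set_printoptions(precision=1,suppress=True)
C=np.array([.5747,-.0635]);r=float(sys.argv[1]);z=float(sys.argv[2])
s=robot.read_state();R0=Ro.from_euler('xyz',s['ee_rot'],degrees=True)
p=s['tool_pos'][:2]-C;print(s['tool_pos'],s['ee_rot'],'phi',np.degrees(np.arctan2(p[1],p[0])),'r',np.hypot(*p),'F',s['contact_force'])
for a in sys.argv[3:]:
    a=float(a);t=np.radians(a);P=np.array([C[0]+r*np.cos(t),C[1]+r*np.sin(t),z])
    print(a,R0.inv().apply(P-s['tool_pos'])*1000,np.degrees((R0.inv()*Ro.from_euler('xyz',[180,0,a],degrees=True)).as_rotvec()))
E
python3 arc.py .097 .066 33 38 43 49 55 61 67 73 79 85; python3 - <<'E'
from h import *
im,_=grab('side','s7');cv2.imwrite('pics/s7c.png',cv2.resize(im[140:340,200:450],None,fx=3,fy=3))
E
```

```text
[ 0.7 -0.   0.1] [-179.9    0.2   30.2] phi 28.672887294921622 r 0.09513402432935704 F [ 0.1 -0.1  0.7]
33.0 [ 1.8 -7.3  0.7] [-0.1  0.2 -2.8]
38.0 [  1.  -15.7   0.7] [-0.1  0.2 -7.8]
43.0 [ -0.5 -24.    0.8] [ -0.1   0.1 -12.8]
49.0 [ -3.3 -33.8   0.8] [ -0.1   0.1 -18.8]
55.0 [ -7.  -43.2   0.8] [ -0.1   0.1 -24.8]
61.0 [-11.8 -52.2   0.8] [ -0.2   0.1 -30.8]
67.0 [-17.4 -60.6   0.9] [ -0.2   0.1 -36.8]
73.0 [-23.9 -68.4   0.9] [ -0.2   0.1 -42.8]
79.0 [-31.2 -75.5   0.9] [ -0.2   0.1 -48.8]
85.0 [-39.2 -81.8   1. ] [ -0.2   0.1 -54.8]
```

View pics/s7c.png

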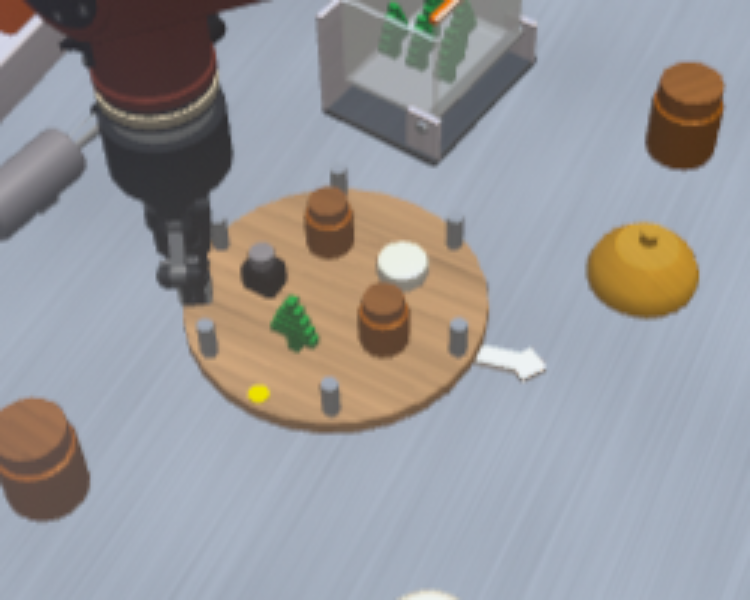

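The finger sits on the disc at the rim, between the posts at crop (218,233) and (207,338), and clear of the samples. Pushing starts.

>>> step_arm(commands=[{"twist":[0,0,-3],"offset":[2,-7,0],"claw":0},{"twist":[0,0,-8],"offset":[1,-16,0],"claw":0},{"twist":[0,0,-13],"offset":[-0.5,-24,0],"claw":0},{"twist":[0,0,-19],"offset":[-3,-34,0],"claw":0},{"twist":[0,0,-25],"offset":[-7,-43,0],"claw":0},{"twist":[0,0,-31],"offset":[-12,-52,0],"claw":0},{"twist":[0,0,-37],"offset":[-17,-61,0],"claw":0},{"twist":[0,0,-43],"offset":[-24,-68,0],"claw":0},{"twist":[0,0,-49],"offset":[-31,-75,0],"claw":0},{"twist":[0,0,-55],"offset":[-39,-82,0],"claw":0}])

```text
clock: 9.25
tool_pos: [0.588, 0.0341, 0.0725]
ee_rot: [179.5, -0.0, 85.5]
contact_force: [0.9, -0.1, 0.6]
gripper_width: -0.0001
```

```bash
python3 arc.py .097 .066 89 95 101 107 113 119 125 131 136 140; python3 - <<'E'
from h import *
im,_=grab('side','s8');cv2.imwrite('pics/s8c.png',cv2.resize(im[140:340,200:450],None,fx=3,fy=3))
E
```

```text
[0.6 0.  0.1] [179.5  -0.   85.5] phi 82.23782819271817 r 0.09853175696560748 F [ 0.9 -0.1  0.6]
89.0 [ -1.6 -11.6   6.4] [ 0.5  0.  -3.5]
95.0 [ -2.7 -21.7   6.3] [ 0.5  0.  -9.5]
101.0 [ -4.9 -31.6   6.2] [  0.5   0.1 -15.5]
107.0 [ -8.1 -41.2   6.1] [  0.5   0.1 -21.5]
113.0 [-12.3 -50.5   6. ] [  0.5   0.1 -27.5]
119.0 [-17.5 -59.2   6. ] [  0.5   0.1 -33.5]
125.0 [-23.5 -67.4   5.9] [  0.5   0.2 -39.5]
131.0 [-30.4 -74.9   5.8] [  0.5   0.2 -45.5]
136.0 [-36.7 -80.5   5.8] [  0.5   0.2 -50.5]
140.0 [-42.  -84.6   5.7] [  0.5   0.2 -54.5]
```

View pics/s8c.png

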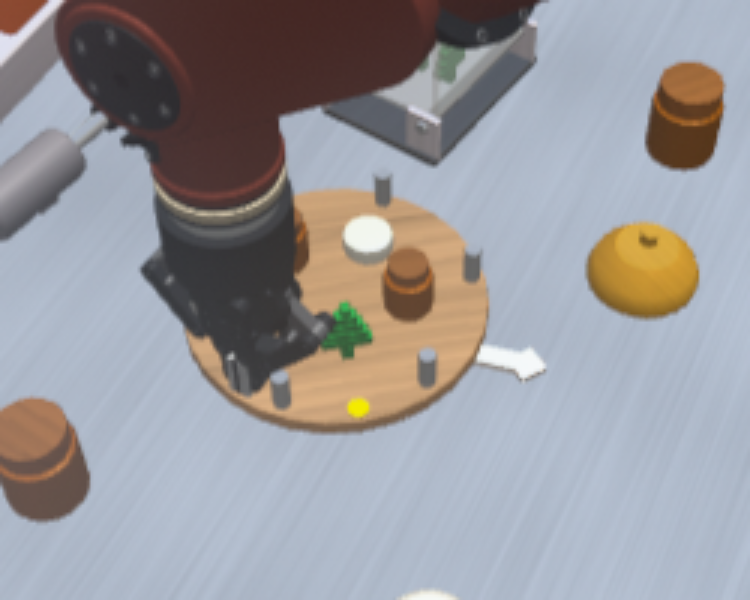

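>>> step_arm(commands=[{"twist":[0,0,-3.5],"offset":[-1.5,-11,2],"claw":0},{"twist":[0,0,-9.5],"offset":[-2.5,-21,3],"claw":0},{"twist":[0,0,-15.5],"offset":[-5,-31,4],"claw":0},{"twist":[0,0,-21.5],"offset":[-8,-41,4],"claw":0},{"twist":[0,0,-27.5],"offset":[-12,-50,4],"claw":0},{"twist":[0,0,-33.5],"offset":[-17,-59,4],"claw":0},{"twist":[0,0,-39.5],"offset":[-23,-67,4],"claw":0},{"twist":[0,0,-45.5],"offset":[-30,-75,4],"claw":0},{"twist":[0,0,-49.5],"offset":[-35,-79,4],"claw":0},{"twist":[0,0,-49.5],"offset":[-35,-79,4],"claw":0}])

```text
clock: 10.3
tool_pos: [0.5048, 0.0052, 0.0667]
ee_rot: [179.8, 0.2, 134.6]
contact_force: [0.3, 0.3, -0.5]
gripper_width: 0.0001
```

```bash
cat > dot.py <<'E'
from m import *
import sys
f=sys.argv[1]
C=np.array([.5747,-.0635])
for n in('side','top'):
    grab(n,f+n)
    roi=(250,200,375,300) if n=='side' else (280,160,395,260)
    for c,s,m in blobs(f+n,(20,110,110),(35,255,255),6,roi):
        P=ray(n,*c,.034);r=P[:2]-C;print(n,c,P,'ang',np.degrees(np.arctan2(r[1],r[0]))%360,np.hypot(*r),'err',np.hypot(*(r-.095*np.array([np.cos(np.radians(190)),np.sin(np.radians(190))]))))
im=cv2.imread(f'pics/{f}side.png');cv2.imwrite(f'pics/{f}c.png',cv2.resize(im[140:340,200:450],None,fx=3,fy=3))
E
python3 dot.py a1; python3 arc.py .097 .066 136 140 144 148 
```

```text
side [353.5641 255.0513] [ 0.4809 -0.0622  0.034 ] ang 179.183956393495 0.09378704189575333 err 0.017833674357591624
top [336.5152 246.3939] [ 0.4807 -0.0617  0.034 ] ang 178.87288262873503 0.09404352370120377 err 0.018352456432700125
[0.5 0.  0.1] [179.9   0.2 134.6] phi 135.26895262556997 r 0.0982463798075483 F [-0.   0.9 -0.4]
136.0 [-1.3 -1.2  0.2] [ 0.1  0.2 -1.4]
140.0 [-1.7 -8.   0.2] [ 0.1  0.2 -5.4]
144.0 [ -2.5 -14.7   0.1] [ 0.1  0.2 -9.4]
148.0 [ -3.9 -21.3   0.1] [  0.1   0.2 -13.4]
```

View pics/a1c.png

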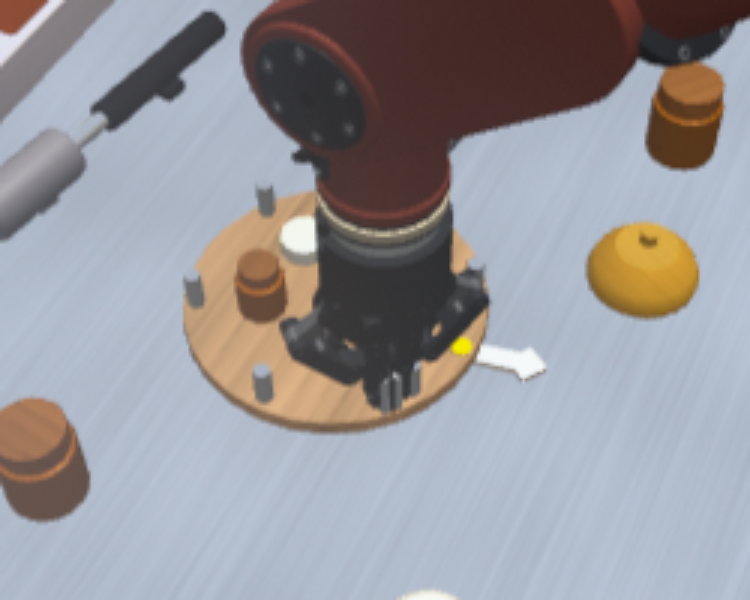

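Dot is at 179° (pixel (353,255)) and the arrow is at about 190°. It needs 11° more.

>>> step_arm(commands=[{"twist":[0,0,-4],"offset":[-1,-6,0],"claw":0},{"twist":[0,0,-8],"offset":[-2,-12,0],"claw":0},{"twist":[0,0,-11],"offset":[-3,-17,0],"claw":0},{"twist":[0,0,-11],"offset":[-3,-17.5,0],"claw":0},{"twist":[0,0,-11],"offset":[-3,-17.5,0],"claw":0}])

```text
clock: 10.9
tool_pos: [0.4935, -0.0084, 0.0648]
ee_rot: [180.0, 0.1, 145.7]
contact_force: [-0.2, -0.1, -0.8]
gripper_width: -0.0
```

```bash
python3 dot.py a2; python3 arc.py .097 .066 146 
```

```text
side [357.9167 250.4167] [ 0.4777 -0.0766  0.034 ] ang 187.70637236947385 0.09787924964499196 err 0.004815502825234872
top [342.6944 245.6389] [ 0.4824 -0.0769  0.034 ] ang 188.29341315790282 0.09324108122284668 err 0.003309345011197815
[ 0.5 -0.   0.1] [180.    0.  145.7] phi 145.8548881203638 r 0.09833976142412856 F [-0.3 -0.6 -0.2]
146.0 [-1.3 -0.2 -1.4] [ 0.   0.  -0.3]
```

View pics/a2c.png

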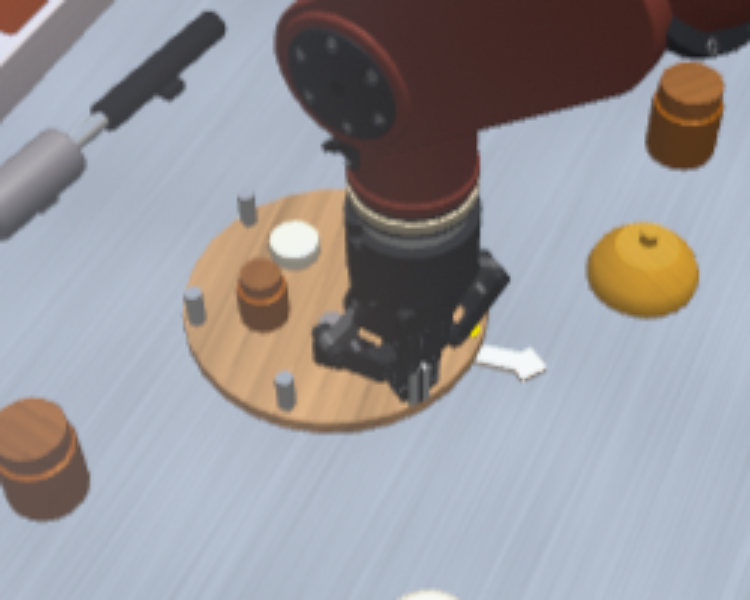

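>>> step_arm(commands=[{"twist":[0,0,0],"offset":[1,8,0],"claw":0},{"twist":[0,0,0],"offset":[2,14,0],"claw":0},{"twist":[0,0,0],"offset":[2,14,-40],"claw":0},{"twist":[0,0,0],"offset":[2,14,-90],"claw":70},{"twist":[0,0,0],"offset":[2,14,-110],"claw":80},{"twist":[0,0,0],"offset":[2,14,-110],"claw":80}])

```text
clock: 11.6
tool_pos: [0.5027, 0.0046, 0.1791]
ee_rot: [179.7, 0.5, 145.8]
contact_force: [0.7, 0.5, -0.0]
gripper_width: 0.0434
```

```bash
python3 rel.py "0.4165 0.1325 0.15 180 0 156"; python3 dot.py a3
```

```text
clk 11.6 pos [502.67   4.55 179.08] rot [179.74   0.5  145.81] F [ 0.69  0.48 -0.04] w 43.353689122305305 j [ -7.49   1.64 112.86   0.01  64.94 -63.3 ]
0.4165 0.1325 0.15 180 0 156 -> off [143.43  57.28  28.09] tw [  0.21   0.52 -10.19]
side [355.907 249.   ] [ 0.4828 -0.0783  0.034 ] ang 189.13152362292502 0.0930834822297958 err 0.002388458936026004
top [342.9091 245.697 ] [ 0.4823 -0.0775  0.034 ] ang 188.60062651853022 0.0934663358888642 err 0.0027655934206145517
```

View pics/a3side.png

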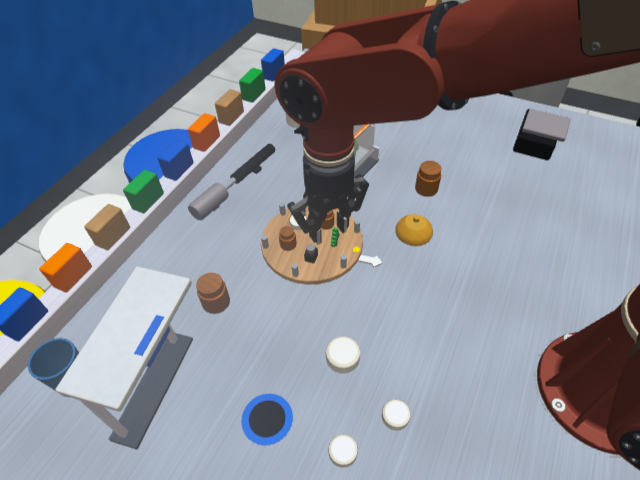

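The dot at (356,249) is in line with the arrow at (371,260), within 3 mm. Next is the stone.

>>> step_arm(commands=[{"twist":[0,0,-10],"offset":[46,18,0],"claw":85},{"twist":[0,0,-10],"offset":[92,37,0],"claw":85},{"twist":[0,0,-10],"offset":[143,57,20],"claw":85},{"twist":[0,0,-10],"offset":[143,57,28],"claw":85},{"twist":[0,0,-10],"offset":[143,57,28],"claw":85}])

```text
clock: 12.2
tool_pos: [0.4088, 0.1324, 0.1425]
ee_rot: [-179.7, -0.4, 156.0]
contact_force: [0.2, 0.1, 0.0]
gripper_width: 0.0849
```

```bash
python3 rel.py "0.4165 0.1325 0.032 180 0 156"; python3 - <<'E'
from h import *
grab('wrist','w2')
E
```

```text
clk 12.2 pos [408.79 132.41 142.5 ] rot [-179.74   -0.38  155.96] F [0.19 0.14 0.01] w 84.86347252950047 j [  8.58  -4.12 122.96  -0.02  61.63 -57.37]
0.4165 0.1325 0.032 180 0 156 -> off [ -7.74   3.73 110.43] tw [-0.26 -0.38 -0.04]
```

View pics/w2.png

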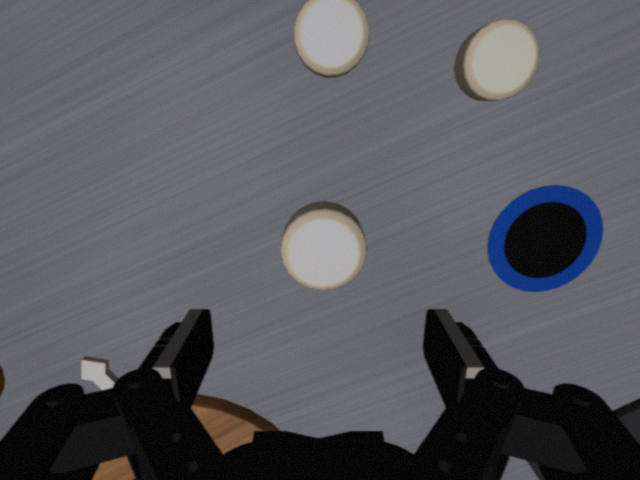

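```bash
python3 rel.py "0.4165 0.1325 0.032 180 0 156"; cat > wr.py <<'E'
from h import *
def wray(u,v,z,s):
    c=cal('wrist');M=c['mount'];R=Ro.from_euler('xyz',s['ee_rot'],degrees=True).as_matrix()
    o=R@M[:3,3]+s['tool_pos'];r=R@M[:3,:3]@np.linalg.inv(c['intrinsics'])@[u,v,1]
    return o+r*(z-o[2])/r[2]
E
python3 - <<'E'
from wr import *
s=robot.read_state();im,_=grab('wrist','w3');h=cv2.cvtColor(im,cv2.COLOR_BGR2HSV)
m=cv2.inRange(h,(0,0,150),(179,80,255));n,l,st,c=cv2.connectedComponentsWithStats(m)
for i in range(1,n):
    if st[i][4]>1500: print(c[i],st[i],wray(*c[i],.03,s))
m=cv2.inRange(h,(108,150,60),(125,255,255));n,l,st,c=cv2.connectedComponentsWithStats(m)
for i in range(1,n):
    if st[i][4]>1500:
        x,y,w,hh=st[i][:4];print('pad',wray(x+w/2-.5,y+hh/2-.5,0,s))
E
```

```text
clk 12.25 pos [410.91 131.79 144.02] rot [-179.82   -0.21  155.88] F [ 0.52 -0.14  0.29] w 85.06555445741274 j [  8.47  -4.15 122.79  -0.04  61.63 -57.39]
0.4165 0.1325 0.032 180 0 156 -> off [ -5.23   3.29 111.99] tw [-0.18 -0.21 -0.12]
[328.00469116  30.23586135] [ 294    0   69   67 3837] [0.30034605 0.18665177 0.03      ]
[499.22962783  53.39090246] [ 464   16   71   76 4111] [0.3510519  0.27097516 0.03      ]
[320.6591195  245.25324948] [ 281  207   80   77 4770] [0.41608127 0.13064314 0.03      ]
pad [0.48549862 0.28205324 0.        ]
```

>>> step_arm(commands=[{"twist":[0,0,0],"offset":[-4,3,40],"claw":85},{"twist":[0,0,0],"offset":[-4,3,75],"claw":85},{"twist":[0,0,0],"offset":[-4,3,95],"claw":85},{"twist":[0,0,0],"offset":[-4,3,105],"claw":85},{"twist":[0,0,0],"offset":[-4,3,110],"claw":85},{"twist":[0,0,0],"offset":[-4,3,110],"claw":85},{"twist":[0,0,0],"offset":[-4,3,110],"claw":85},{"twist":[0,0,0],"offset":[-4,3,110],"claw":85}])

```text
clock: 13.1
tool_pos: [0.419, 0.1331, 0.0376]
ee_rot: [179.9, 0.1, 155.8]
contact_force: [0.2, -0.1, 2.0]
gripper_width: 0.0852
```

```bash
python3 rel.py "0.4165 0.1325 0.027 180 0 156"; python3 - <<'E'
from h import *
im,_=grab('side','s9');cv2.imwrite('pics/s9c.png',cv2.resize(im[250:450,230:430],None,fx=3,fy=3))
E
```

```text
clk 13.1 pos [419.01 133.1   37.55] rot [179.91   0.14 155.78] F [ 0.16 -0.09  2.02] w 85.15393500464293 j [  8.46   8.33 124.48  -0.    47.02 -57.31]
0.4165 0.1325 0.027 180 0 156 -> off [ 2.07 -1.59 10.54] tw [ 0.09  0.14 -0.22]
```

View pics/s9c.png

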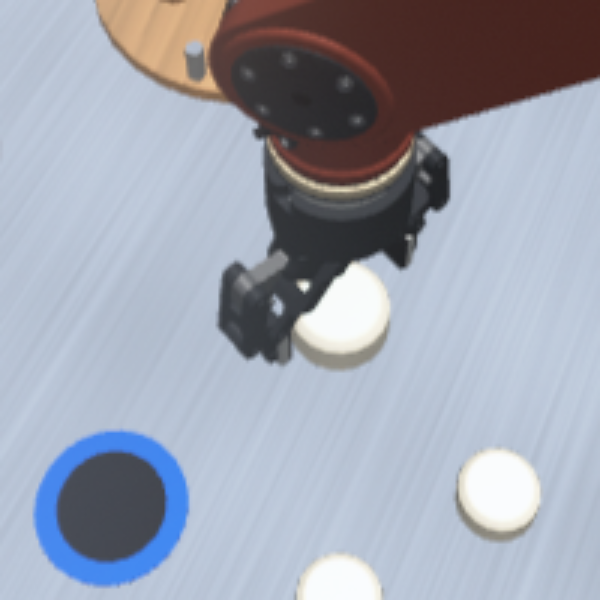

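The fingers straddle the stone without touching it. I lower them a little and close to a loose cage.

>>> step_arm(commands=[{"twist":[0,0,0],"offset":[2,-1.5,5],"claw":75},{"twist":[0,0,0],"offset":[2,-1.5,9],"claw":68},{"twist":[0,0,0],"offset":[2,-1.5,10],"claw":63},{"twist":[0,0,0],"offset":[2,-1.5,10],"claw":63},{"twist":[0,0,0],"offset":[2,-1.5,10],"claw":63}])

```text
clock: 13.65
tool_pos: [0.4152, 0.1324, 0.0262]
ee_rot: [-180.0, -0.0, 155.8]
contact_force: [0.6, -0.1, -0.3]
gripper_width: 0.0628
```

```bash
python3 rel.py "0.484 0.2835 0.028 180 0 156"; python3 - <<'E'
from h import *
im,_=grab('side','s10');cv2.imwrite('pics/s10c.png',cv2.resize(im[250:450,230:430],None,fx=3,fy=3))
E
```

```text
clk 13.65 pos [415.16 132.43  26.19] rot [-179.99   -0.01  155.78] F [ 0.58 -0.08 -0.3 ] w 62.81659714432512 j [  8.45   9.45 124.94  -0.    45.62 -57.33]
0.484 0.2835 0.028 180 0 156 -> off [ -0.81 166.02  -1.83] tw [-0.01 -0.01 -0.22]
```

View pics/s10c.png

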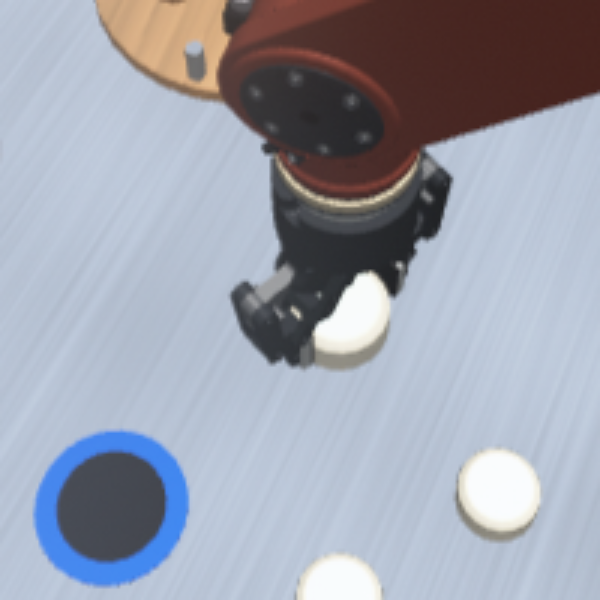

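>>> step_arm(commands=[{"twist":[0,0,0],"offset":[0,8,-1],"claw":63},{"twist":[0,0,0],"offset":[0,20,-1],"claw":63},{"twist":[0,0,0],"offset":[0,34,-1],"claw":63},{"twist":[0,0,0],"offset":[0,48,-1],"claw":63},{"twist":[0,0,0],"offset":[0,62,-1],"claw":63},{"twist":[0,0,0],"offset":[0,76,-1],"claw":63},{"twist":[0,0,0],"offset":[0,90,-1],"claw":63},{"twist":[0,0,0],"offset":[0,104,-1],"claw":63},{"twist":[0,0,0],"offset":[0,116,-1],"claw":63},{"twist":[0,0,0],"offset":[0,126,-1],"claw":63},{"twist":[0,0,0],"offset":[0,134,-1],"claw":63},{"twist":[0,0,0],"offset":[0,138,-1],"claw":63}])

```text
clock: 14.9
tool_pos: [0.4722, 0.259, 0.0273]
ee_rot: [180.0, 0.0, 155.8]
contact_force: [-1.1, -1.8, 1.5]
gripper_width: 0.0632
```

```bash
python3 rel.py "0.484 0.2835 0.026 180 0 156"; python3 - <<'E'
from h import *
im,_=grab('side','s11');cv2.imwrite('pics/s11c.png',cv2.resize(im[280:480,200:400],None,fx=3,fy=3))
E
```

```text
clk 14.9 pos [472.2  258.98  27.29] rot [179.99   0.01 155.8 ] F [-1.14 -1.75  1.49] w 63.207418684956274 j [ 21.27  19.74 111.29   0.    48.96 -44.53]
0.484 0.2835 0.026 180 0 156 -> off [-0.71 27.2   1.29] tw [ 0.01  0.01 -0.2 ]
```

View pics/s11c.png

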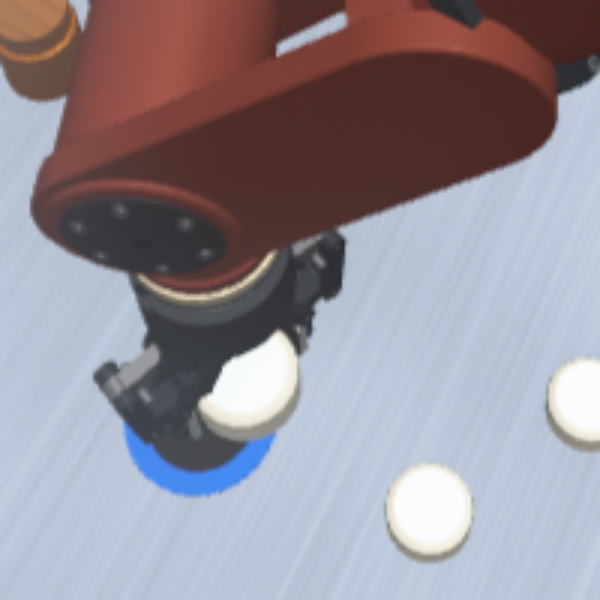

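>>> step_arm(commands=[{"twist":[0,0,0],"offset":[0,7,0],"claw":63},{"twist":[0,0,0],"offset":[0,14,0],"claw":63},{"twist":[0,0,0],"offset":[0,21,0],"claw":63},{"twist":[0,0,0],"offset":[0,26,0],"claw":63},{"twist":[0,0,0],"offset":[0,28,0],"claw":63},{"twist":[0,0,0],"offset":[0,28,0],"claw":63},{"twist":[0,0,0],"offset":[0,28,0],"claw":63}])

```text
clock: 15.65
tool_pos: [0.4835, 0.284, 0.0274]
ee_rot: [180.0, 0.0, 155.8]
contact_force: [-0.8, -0.0, 0.1]
gripper_width: 0.063
```

```bash
cat > st.py <<'E'
from m import *
import sys
f=sys.argv[1]
for n in('side','top'):
    grab(n,f+n)
    roi=(225,370,310,455) if n=='side' else (170,225,235,280)
    for c,s,m in blobs(f+n,(0,0,180),(179,80,255),60,roi):
        ys,xs=np.nonzero(m);print(n,'stone',c,s,ray(n,*c,.022),cv2.minEnclosingCircle(np.array([ray(n,x,y,.025)[:2] for x,y in zip(xs,ys)],np.float32)))
im=cv2.imread(f'pics/{f}side.png');cv2.imwrite(f'pics/{f}c.png',cv2.resize(im[280:480,200:400],None,fx=3,fy=3))
E
python3 rel.py "0.484 0.2835 0.026 180 0 156"; python3 st.py b1
```

```text
clk 15.65 pos [483.47 283.98  27.4 ] rot [179.97   0.01 155.77] F [-0.85 -0.01  0.14] w 63.0363600170938 j [ 23.25  21.86 108.26   0.01  49.85 -42.53]
0.484 0.2835 0.026 180 0 156 -> off [-0.68 -0.22  1.4 ] tw [ 0.03  0.01 -0.23]
side stone [282.7149 429.0251] [ 225  370   85   85 2350] [0.4474 0.2918 0.022 ] ((0.47822239995002747, 0.2759226858615875), 0.09117920696735382)
side stone [254.4478 388.5522] [232 378  41  16  67] [0.5214 0.2544 0.022 ] ((0.5288712978363037, 0.24865028262138367), 0.033572740852832794)
side stone [227.2698 401.2619] [225 387   7  26 126] [0.5504 0.2916 0.022 ] ((0.5529954433441162, 0.2904314398765564), 0.021240098401904106)
side stone [270.1809 419.3676] [252 402  34  32 691] [0.4726 0.2871 0.022 ] ((0.47823458909988403, 0.2848728895187378), 0.02884984016418457)
```

View pics/b1c.png

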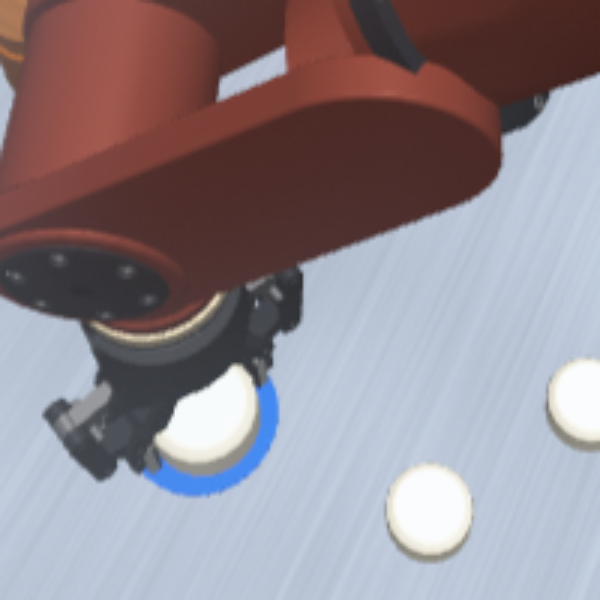

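The stone looks to be on the pad. I open up and lift straight away from it.

>>> step_arm(commands=[{"twist":[0,0,0],"offset":[0,0,0],"claw":85},{"twist":[0,0,0],"offset":[0,0,0],"claw":85},{"twist":[0,0,0],"offset":[0,0,0],"claw":85},{"twist":[0,0,0],"offset":[0,0,-20],"claw":85},{"twist":[0,0,0],"offset":[0,0,-50],"claw":85},{"twist":[0,0,0],"offset":[20,0,-90],"claw":60},{"twist":[0,0,0],"offset":[60,0,-120],"claw":0},{"twist":[0,0,0],"offset":[100,0,-140],"claw":0},{"twist":[0,0,0],"offset":[100,0,-140],"claw":0}])

```text
clock: 16.65
tool_pos: [0.3904, 0.3272, 0.1706]
ee_rot: [179.7, 0.1, 156.0]
contact_force: [1.3, -1.0, -0.5]
gripper_width: 0.0276
```

```bash
python3 rel.py; python3 st.py b2
```

```text
clk 16.65 pos [390.41 327.22 170.65] rot [179.72   0.08 155.98] F [ 1.33 -1.02 -0.52] w 27.585186557359005 j [ 32.02   3.27 112.18   0.1   64.28 -34.  ]
side stone [233.4189 429.018 ] [225 397  24  58 943] [0.5173 0.3247 0.022 ] ((0.5184587240219116, 0.31853461265563965), 0.048969876021146774)
side stone [291.6207 412.6322] [272 407  38   9  87] [0.4469 0.2632 0.022 ] ((0.4501139521598816, 0.26040586829185486), 0.02975502423942089)
side stone [254.7887 420.108 ] [249 410  13  23 213] [0.4941 0.2985 0.022 ] ((0.49315065145492554, 0.30047836899757385), 0.019389037042856216)
side stone [303.1226 446.6321] [295 437  15  18 212] [0.4064 0.3015 0.022 ] ((0.4063047170639038, 0.3007656931877136), 0.015246544033288956)
top stone [197.741 248.241] [188 239  21  20 332] [0.4805 0.2841 0.022 ] ((0.48027148842811584, 0.28351983428001404), 0.02582130767405033)
```

View pics/b2side.png

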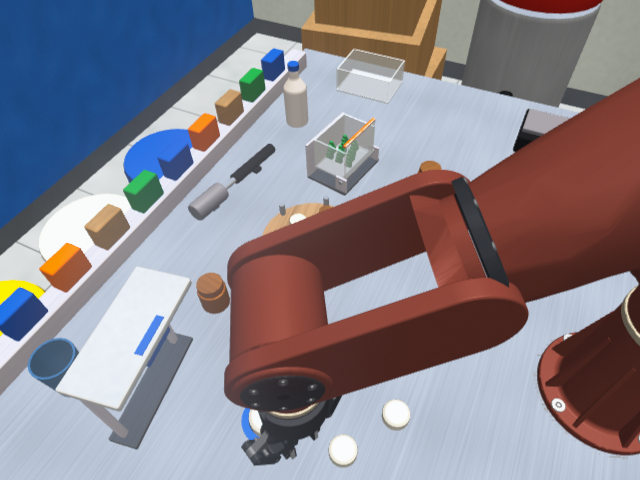

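The stone is on the pad: top view puts it 3 mm from the pad's middle. Next is the switch, with the tool tilted 55° forward and heading 10° along the lamp's axis.

```bash
python3 rel.py "0.5305 0.2909 0.160 180 55 190"
```

```text
clk 16.75 pos [391.97 325.28 168.  ] rot [179.92   0.09 155.89] F [-0.25 -0.85 -0.68] w 11.943509048029451 j [ 31.8    3.57 112.17  -0.03  64.14 -34.07]
0.5305 0.2909 0.160 180 55 190 -> off [-140.48   25.2     8.25] tw [-16.31 -53.21 -31.44]
```

>>> step_arm(commands=[{"twist":[-2,-6.6,-4],"offset":[0,0,-20],"claw":0},{"twist":[-4,-13.2,-8],"offset":[-20,4,-20],"claw":0},{"twist":[-6,-20,-12],"offset":[-40,8,-20],"claw":0},{"twist":[-8,-26.6,-16],"offset":[-60,12,-15],"claw":0},{"twist":[-10.2,-33.2,-20],"offset":[-80,15,-10],"claw":0},{"twist":[-12.2,-40,-24],"offset":[-100,18,-5],"claw":0},{"twist":[-14.3,-46.5,-28],"offset":[-120,22,0],"claw":0},{"twist":[-16.3,-53.2,-31.4],"offset":[-140,25,8],"claw":0},{"twist":[-16.3,-53.2,-31.4],"offset":[-140,25,8],"claw":0},{"twist":[-16.3,-53.2,-31.4],"offset":[-140,25,8],"claw":0},{"twist":[-16.3,-53.2,-31.4],"offset":[-140,25,8],"claw":0}])

```text
clock: 17.85
tool_pos: [0.5327, 0.2781, 0.1991]
ee_rot: [178.8, 50.5, -170.1]
contact_force: [0.9, -0.9, 0.0]
gripper_width: 0.0001
```

```bash
python3 rel.py "0.6011 0.3034 0.1586 180 55 190" "0.6011 0.3034 0.185 180 55 190"; python3 - <<'E'
from h import *
im,_=grab('side','s12');grab('wrist','w12')
E
```

```text
clk 17.85 pos [532.66 278.12 199.08] rot [ 178.84   50.54 -170.14] F [ 0.87 -0.89  0.  ] w 0.10263548326751883 j [ 26.23  -4.12 128.98 -64.46  12.69 -15.56]
0.6011 0.3034 0.1586 180 55 190 -> off [-14.35  11.54  81.37] tw [ 1.05 -4.45 -0.13]
0.6011 0.3034 0.185 180 55 190 -> off [-34.73  11.88  64.6 ] tw [ 1.05 -4.45 -0.13]
```

View pics/s12.png

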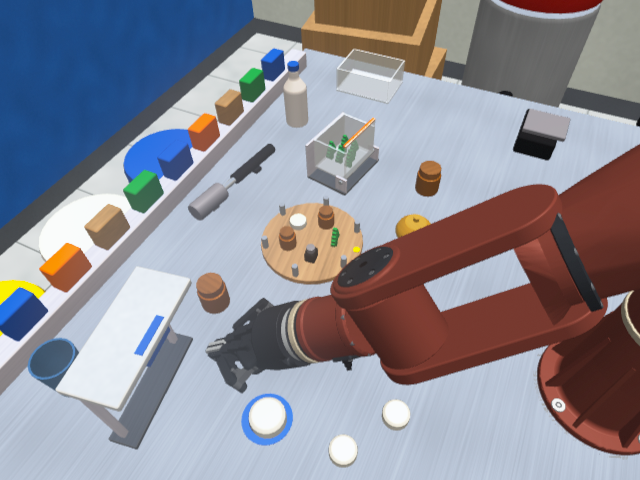

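View pics/w12.png

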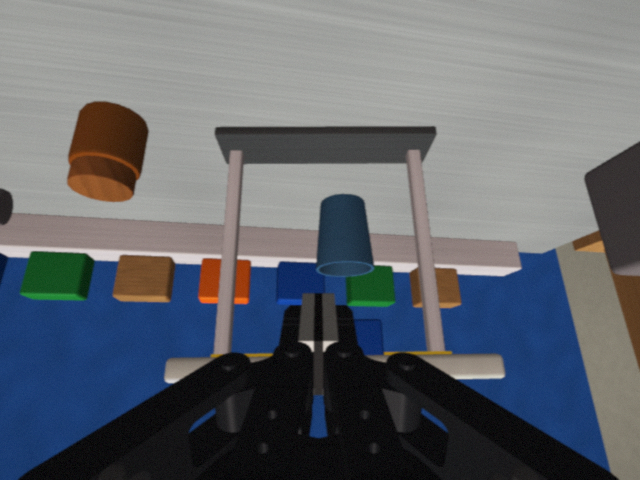

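Joint 4 hit its limit (-64.5°) at this heading, so the arm should tilt within its own plane. I'll fit its planar geometry from the logged poses to choose a pose within range.

```bash
cat > kin.py <<'E'
import numpy as np
from scipy.optimize import least_squares
D=np.array([[187.8,595.4,252.1,66.05,12.47,92.52,75.13],[421,118.25,253.1,6.52,-11.54,116.59,74.95],[478.9,-292.7,122.1,-38.6,13.67,106.25,60.74],[553.8,-309.6,147.5,-35.54,19.53,95.64,64.83],[476.35,-296.3,117.17,-39.05,13.71,106.83,59.52],[560.5,-310.6,130.7,-35.26,21.41,95.16,63.48],[656.2,-12.55,196.15,-7.21,19.1,90.53,70.53],[419,133.1,37.55,8.46,8.33,124.48,47.02],[415.2,132.4,26.2,8.45,9.45,124.94,45.62],[483.5,284,27.4,23.25,21.86,108.26,49.85],[390.4,327.2,170.6,32.02,3.27,112.18,64.28]])
j1=np.radians(D[:,3]);rad=D[:,0]*np.cos(j1)+D[:,1]*np.sin(j1);lat=-D[:,0]*np.sin(j1)+D[:,1]*np.cos(j1)
print('lat',lat)
a2=np.radians(D[:,4]);a3=np.radians(D[:,4]+D[:,5])
f=lambda p,a2,a3:(p[0]+p[1]*np.sin(a2)+p[2]*np.sin(a3-p[3]),p[4]+p[1]*np.cos(a2)+p[2]*np.cos(a3-p[3]))
res=least_squares(lambda p:np.r_[f(p,a2,a3)[0]-rad,f(p,a2,a3)[1]-D[:,2]],[0,400,400,0,0])
p=res.x;print(p,abs(res.fun).max())
np.save('kin.npy',p)
E
python3 kin.py
```

```text
lat [70.06581084 69.68062993 70.02489659 69.98338714 69.99417183 69.95218645
 69.90652724 70.00888992 69.95063475 70.07804912 70.42475961]
[ 2.40380332e-01  4.52448401e+02  5.60129774e+02 -1.07503431e-01
  1.23722533e+01] 2.9848170450494536
```

```bash
cat > plan.py <<'E'
import numpy as np
from scipy.optimize import fsolve
p=np.load('kin.npy');L=284
M=np.array([609.3,304.8]);xl=np.array([np.cos(np.radians(10)),np.sin(np.radians(10))])
for t in(40,45,50):
  for name,ux,uz in(('pre',-50,150),('below',14,150),('contact',14,172),('on',14,182)):
    T=np.radians(t)
    az=20.7
    for _ in range(5):
        f=np.array([np.cos(np.radians(az)),np.sin(np.radians(az))])
        # U corner at lamp x=ux, lateral 0 ; TCP behind
        U=M+ux*xl
        tip=U-11*np.cos(T)*f; tz=uz-11*np.sin(T)
        P=tip-22*np.sin(T)*f; z=tz+22*np.cos(T)
        r=np.hypot(*P);az=np.degrees(np.arctan2(P[1],P[0]))-np.degrees(np.arcsin(70/r))
    rad=np.sqrt(r*r-4900);wr=rad-L*np.sin(T);wz=z+L*np.cos(T)-L
    q=fsolve(lambda a:[p[0]+p[1]*np.sin(a[0])+p[2]*np.sin(a[0]+a[1]-p[3])-wr,p[4]+p[1]*np.cos(a[0])+p[2]*np.cos(a[0]+a[1]-p[3])-wz],[-.1,2.1])
    q=np.degrees(q);print(t,name,'TCP',P.round(1),round(z,1),'j1',az.round(1),'j2,3,5',q.round(1),round(180-q.sum()-t,1))
E
python3 plan.py
```

```text
40 pre TCP [539.1 287.8] 159.8 j1 21.5 j2,3,5 [  0.6 124.7] 14.6
40 below TCP [601.9 299.3] 159.8 j1 20.5 j2,3,5 [  8.  116.8] 15.2
40 contact TCP [601.9 299.3] 181.8 j1 20.5 j2,3,5 [  5.9 116.3] 17.9
40 on TCP [601.9 299.3] 191.8 j1 20.5 j2,3,5 [  4.9 116. ] 19.1
45 pre TCP [538.4 287.6] 157.8 j1 21.5 j2,3,5 [  0.4 127.6] 7.0
45 below TCP [601.2 299.1] 157.8 j1 20.5 j2,3,5 [  7.7 119.7] 7.6
45 contact TCP [601.2 299.1] 179.8 j1 20.5 j2,3,5 [  5.4 119.2] 10.3
45 on TCP [601.2 299.1] 189.8 j1 20.5 j2,3,5 [  4.4 119. ] 11.6
50 pre TCP [537.8 287.3] 155.7 j1 21.5 j2,3,5 [  0.9 130.1] -1.0
50 below TCP [600.7 298.9] 155.7 j1 20.5 j2,3,5 [  8.1 122.2] -0.3
50 contact TCP [600.7 298.9] 177.7 j1 20.5 j2,3,5 [  5.6 121.9] 2.5
50 on TCP [600.7 298.9] 187.7 j1 20.5 j2,3,5 [  4.5 121.7] 3.8
```

Tilt 42° with the heading following the arm's plane (about 21°) keeps all joints in range. I go to the pre-pose.

```bash
sed -i 's/in(40,45,50)/in(42,)/' plan.py && python3 plan.py; python3 rel.py "0.5385 0.2877 0.180 180 42 201.5"
```

```text
42 pre TCP [538.8 287.7] 159.0 j1 21.5 j2,3,5 [  0.5 125.9] 11.6
42 below TCP [601.6 299.2] 159.0 j1 20.5 j2,3,5 [  7.8 118. ] 12.2
42 contact TCP [601.6 299.2] 181.0 j1 20.5 j2,3,5 [  5.6 117.5] 14.9
42 on TCP [601.6 299.2] 191.0 j1 20.5 j2,3,5 [  4.7 117.2] 16.1
clk 17.95 pos [532.28 278.97 199.25] rot [ 178.83   50.56 -170.06] F [-0.43 -0.13  0.54] w -0.15975462429423679 j [ 26.32  -4.13 128.97 -64.46  12.69 -15.57]
0.5385 0.2877 0.180 180 42 201.5 -> off [10.02  7.15 18.27] tw [-7.2   8.61 -7.9 ]
```

>>> step_arm(commands=[{"twist":[-2.4,3,-2.6],"offset":[3,2,4],"claw":0},{"twist":[-4.8,6,-5.2],"offset":[6,5,10],"claw":0},{"twist":[-7.2,8.6,-7.9],"offset":[10,7,18],"claw":0},{"twist":[-7.2,8.6,-7.9],"offset":[10,7,18],"claw":0},{"twist":[-7.2,8.6,-7.9],"offset":[10,7,18],"claw":0},{"twist":[-7.2,8.6,-7.9],"offset":[10,7,18],"claw":0}])

```text
clock: 18.55
tool_pos: [0.538, 0.2885, 0.1803]
ee_rot: [179.9, 42.0, -158.4]
contact_force: [0.3, 0.8, 0.4]
gripper_width: -0.0002
```

```bash
python3 rel.py "0.5385 0.2877 0.165 180 42 201.5" "0.6016 0.2992 0.163 180 42 200.7"
```

```text
clk 18.55 pos [537.99 288.47 180.32] rot [ 179.94   41.98 -158.35] F [0.29 0.77 0.43] w -0.2358583566727597 j [ 21.56  -1.81 125.22   0.44  14.61 -90.49]
0.5385 0.2877 0.165 180 42 201.5 -> off [10.11 -0.91 11.52] tw [ 0.15 -0.02  0.11]
0.6016 0.2992 0.163 180 42 200.7 -> off [-35.31 -13.54  55.06] tw [ 0.69 -0.02  0.7 ]
```

>>> step_arm(commands=[{"twist":[0,0,0],"offset":[6,-0.5,7],"claw":0},{"twist":[0,0,0],"offset":[11,-1,13],"claw":0},{"twist":[0,0,0],"offset":[0,-4,23],"claw":0},{"twist":[0.3,0,0.3],"offset":[-12,-7,34],"claw":0},{"twist":[0.5,0,0.5],"offset":[-24,-10,45],"claw":0},{"twist":[0.7,0,0.7],"offset":[-35,-13.5,55],"claw":0},{"twist":[0.7,0,0.7],"offset":[-35,-13.5,55],"claw":0},{"twist":[0.7,0,0.7],"offset":[-35,-13.5,55],"claw":0}])

```text
clock: 19.35
tool_pos: [0.6007, 0.298, 0.162]
ee_rot: [-179.9, 41.9, -159.4]
contact_force: [0.5, -0.5, -0.6]
gripper_width: -0.0004
```

```bash
python3 rel.py "0.6016 0.2992 0.178 180 42 200.7" "0.6016 0.2992 0.191 180 42 200.7"; python3 - <<'E'
from h import *
im,_=grab('side','s13');grab('wrist','w13');cv2.imwrite('pics/s13c.png',cv2.resize(im[240:460,40:290],None,fx=2.6,fy=2.6))
E
```

```text
clk 19.35 pos [600.71 298.02 162.03] rot [-179.93   41.93 -159.41] F [ 0.48 -0.52 -0.6 ] w -0.4015206897426339 j [ 20.36   7.44 117.93   0.41  12.7  -90.58]
0.6016 0.2992 0.178 180 42 200.7 -> off [-11.6    0.78 -11.05] tw [-0.14 -0.07 -0.08]
0.6016 0.2992 0.191 180 42 200.7 -> off [-20.29   0.77 -20.72] tw [-0.14 -0.07 -0.08]
```

View pics/s13c.png

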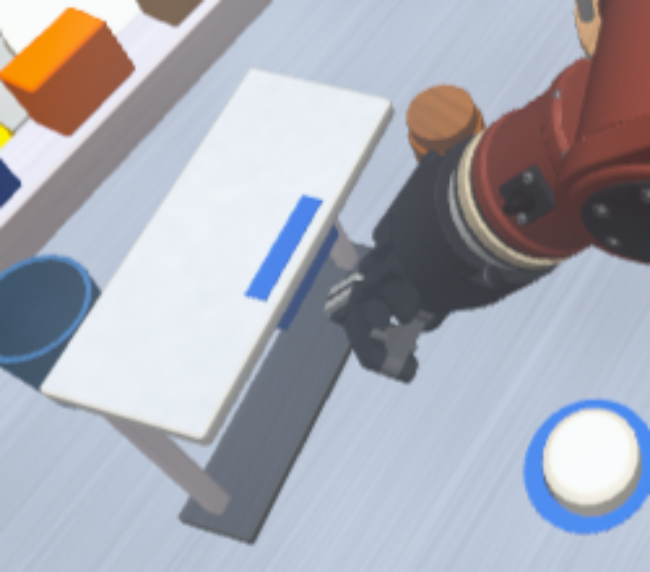

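View pics/w13.png

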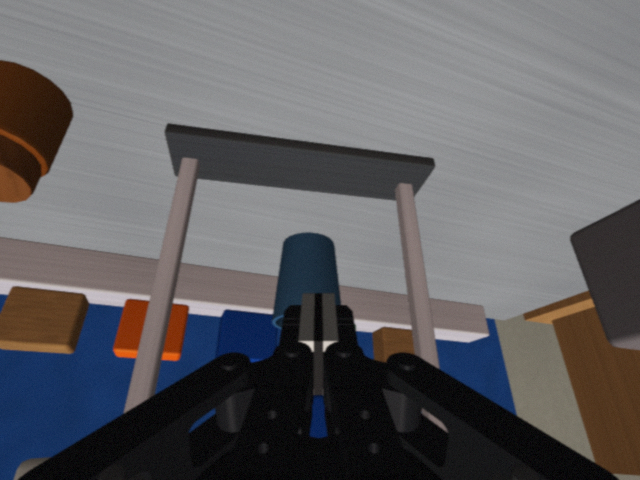

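The fingertip lies centred in front of and below the bar (calculated lateral error 2.5 mm). I push straight up.

>>> step_arm(commands=[{"twist":[0,0,0],"offset":[-4,0,-4.5],"claw":0},{"twist":[0,0,0],"offset":[-8,0.5,-8],"claw":0},{"twist":[0,0,0],"offset":[-11.5,0.7,-11],"claw":0},{"twist":[0,0,0],"offset":[-13.5,0.7,-13.5],"claw":0},{"twist":[0,0,0],"offset":[-15,0.7,-15],"claw":0},{"twist":[0,0,0],"offset":[-17,0.7,-17],"claw":0},{"twist":[0,0,0],"offset":[-17,0.7,-17],"claw":0}])

```text
clock: 20.15
tool_pos: [0.6016, 0.2989, 0.1865]
ee_rot: [-180.0, 41.9, -159.4]
contact_force: [-4.0, -0.7, -1.1]
gripper_width: 0.0
```

>>> step_arm(commands=[{"twist":[0,0,0],"offset":[-1,0,-1],"claw":0},{"twist":[0,0,0],"offset":[-2,0,-2],"claw":0},{"twist":[0,0,0],"offset":[-2,0,-2],"claw":0}])

```text
clock: 20.45
tool_pos: [0.6017, 0.299, 0.1893]
ee_rot: [-180.0, 41.9, -159.4]
contact_force: [-5.8, -1.0, -1.8]
gripper_width: -0.0
```

```bash
python3 rel.py; python3 - <<'E'
from h import *
im,_=grab('side','s14');cv2.imwrite('pics/s14c.png',cv2.resize(im[290:390,100:220],None,fx=5,fy=5,interpolation=cv2.INTER_CUBIC))
E
```

```text
clk 20.45 pos [601.72 298.95 189.26] rot [-179.96   41.9  -159.44] F [-5.81 -0.98 -1.83] w -0.010302402392836271 j [ 20.42   4.95 117.06   0.2   16.09 -90.3 ]
```

View pics/s14c.png

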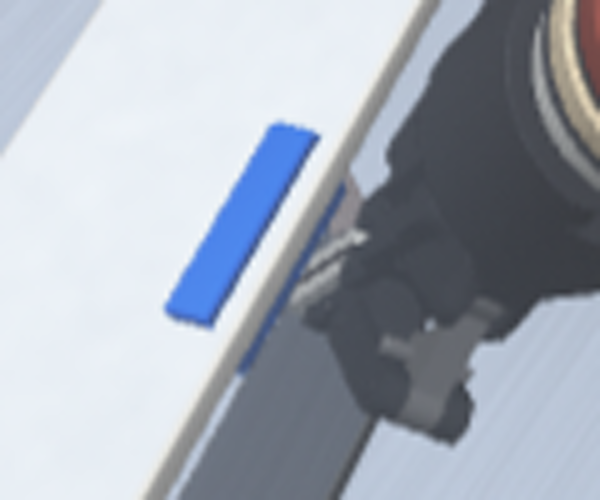

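>>> step_arm(commands=[{"twist":[0,0,0],"offset":[-1,0,-1],"claw":0},{"twist":[0,0,0],"offset":[-2,0,-2],"claw":0},{"twist":[0,0,0],"offset":[-2,0,-2],"claw":0}])

```text
clock: 20.8
tool_pos: [0.6016, 0.2989, 0.1915]
ee_rot: [-180.0, 41.8, -159.4]
contact_force: [-4.6, -1.6, -5.6]
gripper_width: 0.0001
```

>>> step_arm(commands=[{"twist":[0,0,0],"offset":[-1,0,-1],"claw":0},{"twist":[0,0,0],"offset":[-2,0,-2],"claw":0},{"twist":[0,0,0],"offset":[-2,0,-2],"claw":0}])

```text
clock: 21.1
tool_pos: [0.6008, 0.2987, 0.1929]
ee_rot: [-180.0, 41.7, -159.4]
contact_force: [-5.0, 0.9, -11.5]
gripper_width: 0.0003
```

```bash
python3 rel.py; python3 - <<'E'
from h import *
im,_=grab('side','s15');cv2.imwrite('pics/s15c.png',cv2.resize(im[290:390,100:220],None,fx=5,fy=5,interpolation=cv2.INTER_CUBIC))
E
```

```text
clk 21.1 pos [600.82 298.7  192.88] rot [-179.97   41.67 -159.44] F [ -5.04   0.87 -11.54] w 0.29576027091871054 j [ 20.42   4.53 116.95   0.2   16.85 -90.3 ]
```

View pics/s15c.png

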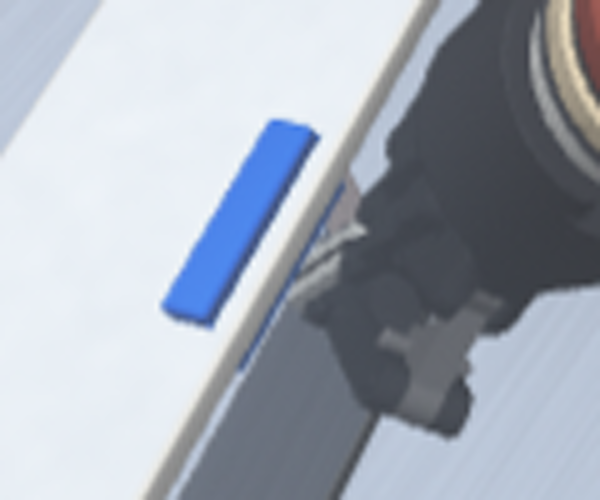

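>>> step_arm(commands=[{"twist":[0,0,0],"offset":[-1,0,-1],"claw":0},{"twist":[0,0,0],"offset":[-2,0,-2],"claw":0},{"twist":[0,0,0],"offset":[-2,0,-2],"claw":0}])

```text
clock: 21.45
tool_pos: [0.6, 0.299, 0.1965]
ee_rot: [-180.0, 41.6, -159.4]
contact_force: [-19.5, -3.8, -3.9]
gripper_width: -0.0003
```

```bash
python3 rel.py; python3 - <<'E'
from h import *
import numpy as np
im,_=grab('side','s16')
M=np.array([.6093,.3048]);a=np.radians(10);x=np.array([np.cos(a),np.sin(a)]);y=np.array([-np.sin(a),np.cos(a)])
W=lambda lx,ly,z:np.r_[M+lx*x+ly*y,z]
def bluewidth(f,ly):
    im=cv2.imread(f'pics/{f}.png');c0=proj('side',W(.006,ly,.198));c1=proj('side',W(.006,ly,.170))
    out=''
    n=40
    for k in range(n+1):
        u,v=c0+(c1-c0)*k/n; p=cv2.getRectSubPix(im,(1,1),(float(u),float(v)))[0,0].astype(int)
        out+='B' if p[0]-p[2]>35 else '.'
    return out
for f in('s13','s14','s15','s16'):
    for ly in(.02,.025,-.02,-.025): print(f,ly,bluewidth(f,ly))
E
```

```text
clk 21.45 pos [600.03 299.02 196.53] rot [-179.99   41.62 -159.42] F [-19.46  -3.78  -3.94] w -0.3206486974731582 j [ 20.47   4.13 116.88   0.22  17.36 -90.29]
s13 0.02 ...BBBBBBBBBBBBBBBB......................
s13 0.025 ...BBBBBBBBBBBBBBBBB.....................
s13 -0.02 ...BBBBBBBBBBBBBBB.......................
s13 -0.025 ...BBBBBBBBBBBBBBB.......................
s14 0.02 ...BBBBBBB...............................
s14 0.025 ...BBBBBBBB..............................
s14 -0.02 ...BBBBBB................................
s14 -0.025 ...BBBBBB................................
s15 0.02 ...BBBBBB................................
s15 0.025 ...BBBBB.................................
s15 -0.02 ...BBB...................................
s15 -0.025 ...BBB...................................
s16 0.02 ...BBBBBB................................
s16 0.025 ...BBBBBB................................
s16 -0.02 ...BBBBB.................................
s16 -0.025 ...BBBB..................................
```

The bar's visible height below the lip shrank from about 16 to 5 samples (0.7 mm each), so it rose about 7.5 mm and is fully up. I withdraw straight back.

>>> step_arm(commands=[{"twist":[0,0,0],"offset":[4,0,-3.3],"claw":0},{"twist":[0,0,0],"offset":[11,0,-10],"claw":0},{"twist":[0,0,0],"offset":[22,0,-20],"claw":0},{"twist":[0,0,0],"offset":[44,0,-40],"claw":0},{"twist":[0,0,0],"offset":[74,0,-67],"claw":0},{"twist":[0,0,0],"offset":[74,0,-67],"claw":0}])

```text
clock: 22.1
tool_pos: [0.5094, 0.2641, 0.2029]
ee_rot: [-179.9, 42.7, -159.4]
contact_force: [0.3, -0.4, -0.7]
gripper_width: 0.0002
```

```bash
python3 rel.py; python3 dot.py e1; python3 st.py e1; python3 - <<'E'
from h import *
M=np.array([.6093,.3048]);a=np.radians(10);x=np.array([np.cos(a),np.sin(a)]);y=np.array([-np.sin(a),np.cos(a)])
W=lambda lx,ly,z:np.r_[M+lx*x+ly*y,z]
for f in('side0','e1side'):
  im=cv2.imread(f'pics/{f}.png')
  for ly in(.02,.01,0,-.01,-.02):
    c0=proj('side',W(.006,ly,.198));c1=proj('side',W(.006,ly,.170));o=''
    for k in range(41):
        u,v=c0+(c1-c0)*k/40;p=cv2.getRectSubPix(im,(1,1),(float(u),float(v)))[0,0].astype(int);o+='B' if p[0]-p[2]>35 else '.'
    print(f,ly,o)
E
```

```text
clk 22.1 pos [509.43 264.11 202.85] rot [-179.91   42.66 -159.41] F [ 0.29 -0.35 -0.73] w 0.2165206032960294 j [ 20.36  -9.38 129.4    0.22  17.32 -90.38]
top [343.0968 245.6774] [ 0.4823 -0.0779  0.034 ] ang 188.8863017603055 0.09349248634134416 err 0.0023723924158653366
side stone [267.3864 410.1731] [ 225  370   85   85 4958] [0.484  0.2763 0.022 ] ((0.48768073320388794, 0.27823182940483093), 0.0993771031498909)
side stone [266.7461 415.1536] [ 249  397   37   37 1087] [0.4809 0.2837 0.022 ] ((0.4804360270500183, 0.2839309573173523), 0.02969144843518734)
side0 0.02 ....BBBBBBBBBBBBB........................
side0 0.01 ....BBBBBBBBBBBBBB.......................
side0 0 ....BBBBBBBBBBBBBB.......................
side0 -0.01 .....BBBBBBBBBBBB........................
side0 -0.02 .....BBBBBBBBBBB.........................
e1side 0.02 ...BBBBBB................................
e1side 0.01 ..BBBBBB.................................
e1side 0 ..BBBBBBB................................
e1side -0.01 ...BBBBB.................................
e1side -0.02 ...BBBB..................................
```

View pics/e1side.png

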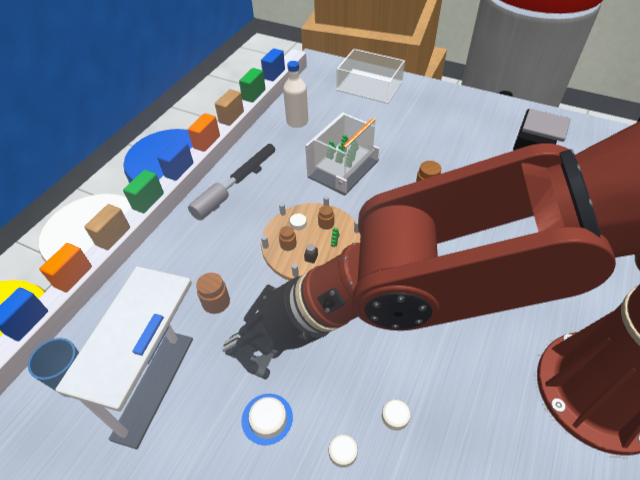

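```bash
python3 - <<'E'
from m import *
for n,fs,roi in(('side',('side0','s13','s14','s15','s16','e1side'),(125,300,175,365)),('top',('top0','b2top','e1top'),(145,155,195,185))):
    for f in fs:
        try:
          d=np.load(f'pics/{f}.npy')
          for c,s,m in blobs(f,(105,140,120),(125,255,255),40,roi):
            ys,xs=np.nonzero(m);P=np.array([p3(n,x,y,d[y,x]) for x,y in zip(xs,ys)]);print(f,c,s[4],'z med',np.median(P[:,2]),np.percentile(P[:,2],80))
        except Exception as e: print(f,e)
im=cv2.imread('pics/e1side.png');a=im[290:390,100:220];b=cv2.imread('pics/side0.png')[290:390,100:220]
cv2.imwrite('pics/cmp.png',cv2.resize(np.hstack([b,a]),None,fx=3.3,fy=3.3,interpolation=cv2.INTER_CUBIC))
E
```

```text
side0 [148.5785 335.0708] 325 z med 0.21334896440945528 0.21418004835027749
s13 [148.5975 335.0836] 323 z med 0.21343341549176886 0.2141851149597039
s14 [147.6332 334.2902] 379 z med 0.21642682378103137 0.2171869787381689
s15 [147.1289 333.6289] 380 z med 0.2184482465385405 0.21929825472468537
s16 [147.1138 333.7116] 378 z med 0.2182902428893518 0.2191229774385945
e1side [147.0695 333.6872] 374 z med 0.21842069022183577 0.219221474474004
top0 [168.7283 170.913 ] 92 z med 0.21529393455282464 0.21679005743769156
b2top [168.8681 170.9011] 91 z med 0.215273406709244 0.2173995713295777
e1top [168.4309 170.2195] 123 z med 0.21993885539104113 0.2221192168580878
```

View pics/cmp.png

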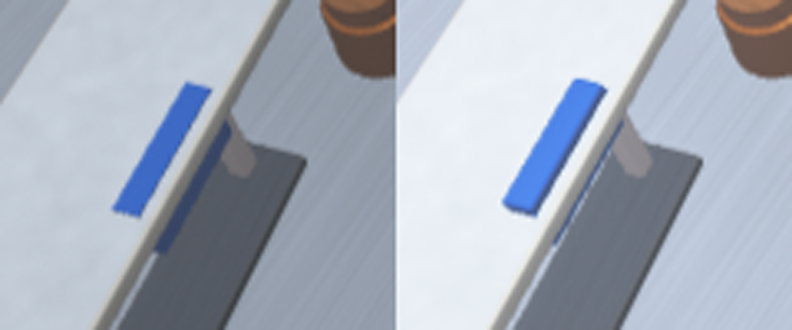

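```bash
python3 - <<'E'
from h import *
M=np.array([.6093,.3048]);a=np.radians(10);x=np.array([np.cos(a),np.sin(a)]);y=np.array([-np.sin(a),np.cos(a)])
W=lambda lx,ly,z:np.r_[M+lx*x+ly*y,z]
zs=np.arange(.206,.166,-.001)
for f in('side0','s12','s13','e1side'):
  im=cv2.imread(f'pics/{f}.png').astype(np.float32);pr=[]
  for z in zs:
    q=[cv2.getRectSubPix(im,(1,1),tuple(map(float,proj('side',W(.006,ly,z)))))[0,0] for ly in np.arange(-.024,.0241,.003)]
    q=np.mean(q,0);pr.append(q[0]-q[2])
  print(f,' '.join(f'{int(z*1000+.5)}:{int(v)}' for z,v in zip(zs,pr)))
# stripe: expected pixel shift for rise
print(proj('side',W(.013,0,.214)),proj('side',W(.013,0,.219)),proj('side',W(.013,0,.222)))
E
```

```text
side0 206:-3 205:-2 204:-1 203:-1 202:0 201:0 200:1 199:5 198:12 197:22 196:31 195:38 194:41 193:43 192:43 191:44 190:43 189:43 188:42 187:39 186:33 185:25 184:19 183:15 182:13 181:11 180:11 179:11 178:11 177:11 176:11 175:11 174:11 173:11 172:11 171:12 170:12 169:12 168:12 167:12
s12 206:-1 205:0 204:0 203:0 202:1 201:1 200:4 199:9 198:18 197:30 196:41 195:50 194:54 193:56 192:57 191:57 190:57 189:57 188:55 187:51 186:44 185:34 184:26 183:21 182:18 181:17 180:16 179:16 178:16 177:16 176:16 175:16 174:16 173:16 172:16 171:16 170:16 169:16 168:16 167:17
s13 206:-2 205:-1 204:0 203:0 202:0 201:1 200:3 199:9 198:18 197:30 196:42 195:50 194:55 193:57 192:58 191:58 190:58 189:58 188:56 187:52 186:44 185:34 184:26 183:20 182:18 181:16 180:16 179:16 178:16 177:16 176:16 175:16 174:16 173:16 172:16 171:16 170:16 169:16 168:16 167:16
e1side 206:-2 205:0 204:0 203:0 202:1 201:1 200:3 199:9 198:18 197:30 196:41 195:46 194:43 193:35 192:26 191:20 190:18 189:17 188:17 187:17 186:17 185:17 184:17 183:16 182:16 181:16 180:16 179:16 178:16 177:16 176:16 175:16 174:16 173:16 172:16 171:16 170:16 169:16 168:16 167:17
[150.22405253 335.11889267] [149.08415617 333.29844838] [148.39348489 332.19542829]
```

The bar's visible area shrank by 7.8 mm (blur-independent), so the switch is fully up. The rest also checks out, so I hand in.

```bash
python3 -c "
from plant import robot
print(robot.read_state()['contact_force']);print(robot.finish_job())"
```

```text
[ 0.09936962 -0.5128226   1.80430964]
the job is handed in; nothing more can be done
None
```

The job is handed in at about 22 s of robot time. All four steps were done in the order you gave; `finish_job()` gives no verdict, so these are my own last checks.

- **Bin:** it is shut, with the front wall upright and the orange strip at z 0.128–0.130 m. The first push went over the top edge without moving the bin. The second reached the stop at 18 N.
- **Carousel:** I turned it about 105° by pushing one post. The yellow dot is about 2–3 mm from its place at the arrow.
- **Stone:** I slid it inside a loose finger cage without lifting it. Its centre is about 3 mm from the pad's middle.
- **Switch:** the bar's visible height below the lip shrank by about 7.8 mm of its 8 mm. The push met a hard stop, at about 11 N downward.

**Checks that disagreed or were incomplete**
- **Switch rise:** the blue stripe on top of the hood rose only 5 mm by depth. I trusted the bar's own edge and the stop force over it.
- **Bar position:** its lower edge appeared about 7 mm higher than its listed height in the off state too. I took that as a constant error in my lip position, so only the change counts.
- **Joint limit:** my first tilted pose for the switch ran joint 4 up to its limit (-64.46 of -64.5°). I changed to a pose in the arm's own plane.
- **Other things:** jar_b looks unmoved in the last side view. I did not measure the three bystanders again, and the arm hid the bell and partly hid jar_a there. I saw no contact with any of them.

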